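# Gauge the kiln props, load the caddy and hang its gate

## Task

Working from the thickest kiln prop to the thinnest of those on the table, stand each one upright in the wide end of the taper gauge, slide it along until it wedges, see at which mark it stops, and then stand it in the caddy bay with the same number of studs. When all the props are in their bays, lift the gate from its rest, lower its two knuckles fully onto the caddy's two pintles and leave it hanging closed across the front. Leave everything else on the table where it is.

Things in the scene. Friction and masses are not known exactly. Their poses are not given: they have to be found in the camera images.
- gauge: Taper gauge: steel, 3 kg, loose on the table; base 200 x 120 x 8 mm with two cheeks 190 mm long, tops 34 mm above the table, forming a slot. Origin: table level under its middle, axes as the slot. Marks: dark studs on both cheek tops, three at x = -32 mm, two at x = +18, one at x = +68. A prop wedges with its centre at its own mark (thick three, middle two, thin one); 7 N of push is enough, 12 N may shift the gauge.
- slot (a point): Middle of the gauge's tapered slot, on its floor, 8 mm above the table. +x runs along the slot towards the narrow end, y across it. The slot is 54 mm wide at the wide end (x = -95 mm), 39 mm at x = 0 and 24 mm at the narrow end (x = +95 mm).
- caddy: Kiln-prop caddy: fixed plywood tray, three bays in a row, open above and in front. Origin: on the table; x to its rear, -x to its open front, y along the row. Floor 12 mm up, x = -72 to +70 mm; walls and dividers 57 mm high, front ends at x = -48. Posts 101 mm high: hinge post 20 x 20 at x = -36, y = -108; stop post at y = +102, its front at x = -52. Gate closed: parallel to y, middle at x = -62, y = 0, lower edge 16 mm up.
- thick_c (a point): Kiln prop, the thick one: a plain upright cream-coloured ceramic cylinder 44 mm in diameter, 100 mm high, 90 to 300 g; all three sizes are equally high. The point is its centre, half-way up; z along its axis. It may be absent. It belongs in the bay with three studs.
- middle_c (a point): Kiln prop, the middle one: a plain upright cream-coloured ceramic cylinder 36 mm in diameter, 100 mm high, 90 to 300 g; all three sizes are equally high. The point is its centre, half-way up; z along its axis. It may be absent. It belongs in the bay with two studs.
- thin_c (a point): Kiln prop, the thin one: a plain upright cream-coloured ceramic cylinder 28 mm in diameter, 100 mm high, 90 to 300 g; all three sizes are equally high. The point is its centre, half-way up; z along its axis. It may be absent. It belongs in the bay with one stud.
- bay1 (a point): Bay marked on the caddy's rear wall with one stud, beside the hinge post, for the thin prop. The point is the middle of its floor (12 mm above the table); axes as the caddy. 54 mm wide along y, 110 mm deep along x.
- bay2 (a point): Bay marked on the caddy's rear wall with two studs, the middle bay, for the middle prop. The point is the middle of its floor (12 mm above the table); axes as the caddy. 54 mm wide along y, 110 mm deep along x.
- bay3 (a point): Bay marked on the caddy's rear wall with three studs, farthest from the hinge post, for the thick prop. The point is the middle of its floor (12 mm above the table); axes as the caddy. 54 mm wide along y, 110 mm deep along x.
- gate_c (a point): Lift-off gate: plywood leaf 188 mm wide (y), 14 mm thick (x), 130 mm high (z), about 280 g, two steel knuckles beyond its -y edge. The point is the centre of the leaf, 65 mm above its lower edge. It starts upright in the rest. Pinch the middle of its top edge. Hung and closed, its axes agree with the caddy's.
- rack: Fixed wooden rest for the gate: base 90 x 150 x 10 mm with four uprights to 85 mm above the table forming a 19 mm slot along y, from which the gate lifts straight up. Origin: on the table under its middle.
- knuckle_low (a point): Lower knuckle of the gate: a vertical tube 22 mm outside, 14 mm bore, 18 mm high. The point is the middle of its lower end, 15 mm above the gate's lower edge, 108 mm from the gate's middle towards -y.
- pintle_low (a point): Lower pintle of the caddy: steel pin pointing up, 10 mm thick, 20 mm high, tapered top, on an 8 mm bracket. The point is the pin's foot, 31 mm above the table, at x = -62, y = -108 mm of the caddy; a seated knuckle's point lies here. Bring the gate in level from the front, 30 mm high, so that the lower knuckle passes above its pin and beneath the upper bracket; then lower it.
- knuckle_high (a point): Upper knuckle of the gate: a vertical tube 22 mm outside, 14 mm bore, 18 mm high. The point is the middle of its lower end, 85 mm above the gate's lower edge, 108 mm from the gate's middle towards -y.
- pintle_high (a point): Upper pintle of the caddy: steel pin pointing up, 10 mm thick, 20 mm high, tapered top, on an 8 mm bracket. The point is the pin's foot, 101 mm above the table, at x = -62, y = -108 mm of the caddy; a seated knuckle's point lies here. Bring the gate in level from the front, 30 mm high, so that the lower knuckle passes above its pin and beneath the upper bracket; then lower it.
- mug: White mug, 90 mm high. Bystander, to be left alone; origin at its underside.
- bowl: Blue bowl, 150 mm across. Bystander, to be left alone; origin at its underside.
- sponge: Yellow sponge, 90 x 60 x 30 mm. Bystander, to be left alone; origin at its underside.
- rib: Dark wooden rib, 100 x 50 x 8 mm. Bystander, to be left alone; origin at its underside.
- jar: Terracotta jar, 100 mm high. Bystander, to be left alone; origin at its underside.
- rolling_pin: Rolling pin, 44 mm thick, 300 mm long. Bystander, to be left alone; origin at its underside.
- stamp: Dark turned wooden clay stamp, 65 mm high. Bystander, to be left alone; origin at its underside.
Mind the look-alikes: they are no part of the job. Leave any pink or turquoise look-alike of the part that bears thick_c alone.

How it is judged (in metres and radians):
On the way, in this order (a step that is already met when the one before it is completed fails the run):
1. the thick prop stands upright on the floor of the gauge slot, slid to where it wedges (x of thick_c in the frame of slot between -0.0381 and -0.0231 m and z of thick_c in the frame of slot between 0.045 and 0.055 m and y of thick_c in the frame of slot between -0.008 and 0.008 m and angle between thick_c's own z axis and vertical below 0.12 rad), for 0.2 s.
2. the middle prop stands upright on the floor of the gauge slot, slid to where it wedges (x of middle_c in the frame of slot between 0.012 and 0.027 m and z of middle_c in the frame of slot between 0.045 and 0.055 m and y of middle_c in the frame of slot between -0.008 and 0.008 m and angle between middle_c's own z axis and vertical below 0.12 rad), for 0.2 s.
3. the thin prop stands upright on the floor of the gauge slot, slid to where it wedges (x of thin_c in the frame of slot between 0.0622 and 0.0772 m and z of thin_c in the frame of slot between 0.045 and 0.055 m and y of thin_c in the frame of slot between -0.008 and 0.008 m and angle between thin_c's own z axis and vertical below 0.12 rad), for 0.2 s.
4. every prop present stands upright in its own bay of the caddy (y of thick_c in the frame of bay3 between -0.022 and 0.022 m and x of thick_c in the frame of bay3 between -0.042 and 0.04 m and z of thick_c in the frame of bay3 between 0.045 and 0.055 m and angle between each of thick_c, middle_c, thin_c's own z axis and vertical below 0.12 rad and y of middle_c in the frame of bay2 between -0.022 and 0.022 m and x of middle_c in the frame of bay2 between -0.042 and 0.04 m and z of middle_c in the frame of bay2 between 0.045 and 0.055 m and y of thin_c in the frame of bay1 between -0.022 and 0.022 m and x of thin_c in the frame of bay1 between -0.042 and 0.04 m and z of thin_c in the frame of bay1 between 0.045 and 0.055 m), for 0.2 s.
5. both knuckles of the gate are down on the two pintles (horizontal distance between knuckle_low and pintle_low below 0.005 m and z of knuckle_low in the frame of pintle_low between -0.004 and 0.006 m and horizontal distance between knuckle_high and pintle_high below 0.005 m and z of knuckle_high in the frame of pintle_high between -0.004 and 0.006 m), for 0.2 s.
At the end, for the whole second after the job is handed in: Every prop present stands upright (within 0.12 rad) on the floor of its own bay; both knuckles are within 5 mm of their pintles horizontally and down on the brackets within 6 mm; the gate is parallel to the caddy's front within 0.10 rad, across the bays, and upright within 0.10 rad (all of step 4 and all of step 5 and angle between the y axis of gate_c and the y axis of caddy, either way round below 0.1 rad and y of gate_c in the frame of caddy above -0.03 m and angle between gate_c's own z axis and vertical below 0.1 rad); the robot touches nothing.
It fails at once if a bystander is moved by more than 40 mm (distance of any of mug, bowl, sponge, rib, jar, rolling_pin, stamp from where it was at the start of the episode above 0.04 m).
Of prop_thick, prop_middle, prop_thin only 2 to 3 are there at a start; the rules pass over those that are not, and their reading is None.
At some moment in a run one of gauge may be knocked a few centimetres aside while the robot is not near it.
It also fails if it takes over 210 s, if anything falls off the work surface, if the arm or the gripper's body presses on something with over 40 N, if the wrist force passes 120 N, or if a joint passes its speed limit or range.

## Robot

A 6-joint arm with a two-finger parallel gripper is mounted at the origin on the work surface. World frame = base frame: x ahead of the robot, y to its left, z up, the work surface at z = 0. Lengths are in mm, angles in degrees, forces in N, time in s.
With the tool pointing down it reaches from about 350 to 925 mm from the base axis. Payload 6.4 kg.
Tool frame: the origin (TCP) lies between the finger pads; the fingertips stand 17 mm ahead of it and the grasp point (between the pads) lies 2 mm behind it; z points along the fingers, y is the direction in which the jaws open and shut (so a half turn about z gives the same grasp; the last joint's range is limited). The gripper opens to 85 mm and grips with 20 to 120 N. Pads are 22 mm wide; open, the fingers measure 114 mm over their backs; the gripper's body (76 mm by 85 mm) begins 54 mm behind the grasp point. The pads swing forward as they close: fully open they stand 13 mm farther back than shut.
Start: joints at [60.728, 14.043, 89.255, -0, 76.702, -9.975], TCP at [214.802, 613.493, 248.29] pointing down, gripper open.
Joint ranges: [-179.41, 179.41], [-58.25, 129.5], [7.25, 145.43], [-54.29, 234.29], [11.92, 165.04], [-157.13, 157.13]. Speed limits (degrees/s): [147.25, 147.25, 180, 180, 180, 180].

## Interface

Orientations are given as [roll, pitch, yaw] about the fixed x, y, z axes, in that order (R = Rz(yaw) Ry(pitch) Rx(roll)).
In Python, from station import ctrl gives the robot as it stands.
- The arm moves only by the tool move_arm, never from a script. Its argument "rows" is a list of rows, each an object of numbers: "fingers": the closure, from -1 (fully open) to 1 (shut); "tx", "ty", "tz": the shift along the tool's x, y, z normalised to -1 to 1, where 1 is 80 cm; "rx", "ry", "rz": the turn, a rotation vector about the tool's x, y, z normalised to -1 to 1, where 1 is pi/4 rad. A call has 1 to 8 rows; each row is the pose to reach, as a shift and turn from the pose measured when the call began, along the tool's axes at that moment; what a row does not reach only later rows make up. A row lasts 1/10 s, in which the tool goes at most 50 mm and 8.59 degrees, less where a joint would pass 70% of its speed; a pose out of reach is approached as far as the arm can. A call with a number of a shift or a turn outside -1 to 1 is refused whole. A call with a gripper value outside its range is refused whole. The fingers move at their own pace and stop on an object; the grip force is fixed at half the most. Time passes only in rows, so rows that repeat a pose let the fingers close. It gives the time, the measured TCP pose, the force and the opening at its end, in the units of the state.
- ctrl.sense(): the state, without advancing time (a new reading comes with each control period).
- ctrl.grab_frame(name): name is "side" or "top" or "wrist"; returns a dict with "pixels" (384x512x3 uint8, red, green, blue), "z_map" (384x512 float32, mm along the optical axis (not along the pixel's ray), 0 where there is no reading), "fov_y" (degrees; the focal length in pixels is half the picture's height over the tangent of half this angle, whatever the lens; pixels are square), "cx", "cy" (the principal point, pixels), "extrinsics" (4x4, takes a point from camera to world coordinates). Camera axes: x right, y down, z forward; pixel columns grow to the right and rows downward; lengths in mm; the calibration is good to about 2 mm. The wrist camera is an equidistant fisheye: a pixel r from the principal point sees the ray r / f radians off the axis. A picture is of the moment at which its call begins.
- ctrl.job_done(): hands the job in, once; it reports no verdict.
The state is a dict: "time": time; "joint_positions": joint angles; "qd": joint speeds; "joint_torque": joint torques, N m; "ee_pos": TCP position; "ee_rot": TCP orientation; "force": force on the tool from outside, world axes, zero at the start; "wrist_torque": the same for the moment, N m; "width": opening from 0.0 (shut) to 1.0 (fully open).
Only numpy, scipy, OpenCV 4.12 (cv2) and the standard library are available. Lean on these libraries where they do the work, as an engineer would, in place of code of your own. Each camera call takes 0.05 s, during which the arm holds its last target.

## Working session

There is one attempt and no reset: what is moved stays moved. The work goes in short steps, Python scripts to look and compute and a tool call to move; the robot and the scene stay as the last step left them, time stands still between calls to the robot, and variables do not carry over. Pictures are saved under pics/ and viewed, and the job is handed in when it is done.

Besides the shell and the picture viewer there is one more tool, called as name(argument=value, ...), one argument or row to a line, values as JSON. move_arm: Moves the arm, as the interface text tells. Its arguments: {"type":"object","properties":{"rows":{"type":"array"}},"required":["rows"]}

```bash
ls; mkdir -p pics; cat > h.py <<'E'
import numpy as np, cv2
from station import ctrl
def save(n,tag):
    f=ctrl.grab_frame(n); cv2.imwrite(f'pics/{tag}.png',f['pixels'][:,:,::-1]); np.savez(f'pics/{tag}.npz',**f); return f
def load(tag): 
    d=np.load(f'pics/{tag}.npz'); return {k:d[k] for k in d.files}
def foc(f): return f['pixels'].shape[0]/2/np.tan(np.radians(float(f['fov_y']))/2)
def cloud(f):
    z=f['z_map']; h,w=z.shape; F=foc(f); u,v=np.meshgrid(np.arange(w),np.arange(h))
    P=np.stack([(u-f['cx'])/F*z,(v-f['cy'])/F*z,z,np.ones_like(z)],-1)@f['extrinsics'].T
    return P[...,:3]
def ray(f,u,v,h):
    F=foc(f);E=f['extrinsics']; d=E[:3,:3]@np.array([(u-f['cx'])/F,(v-f['cy'])/F,1]);o=E[:3,3]
    return o+d*(h-o[2])/d[2]
E
python3 - <<'E'
from h import *
for n in('top','side','wrist'):
    f=save(n,n+'0'); print(n,f['fov_y'],f['cx'],f['cy'],f['extrinsics'].round(3).tolist())
print(ctrl.sense())
E
```

```text
pics
top 52.23347100405047 259.3112689295589 191.84810273132413 [[-0.027, -0.983, 0.18, 333.157], [-1.0, 0.029, 0.011, -14.934], [-0.016, -0.18, -0.984, 1272.719], [0.0, 0.0, 0.0, 1.0]]
side 54.553894470668816 256.6568351789311 191.79030425691326 [[0.714, -0.393, 0.579, -63.92], [-0.7, -0.43, 0.571, -617.088], [0.024, -0.813, -0.582, 741.93], [0.0, 0.0, 0.0, 1.0]]
wrist 65.70646984690485 252.06771636849118 190.95547320614486 [[0.331, 0.896, 0.298, 136.946], [0.944, -0.313, -0.107, 640.433], [-0.002, 0.316, -0.949, 372.982], [0.0, 0.0, 0.0, 1.0]]
{'time': 0.15, 'joint_positions': array([ 6.07263946e+01,  1.40755610e+01,  8.93080833e+01,  1.79967573e-03,
        7.66999862e+01, -9.97571527e+00]), 'qd': array([-0.03240989, -0.05785478, -0.16708494,  0.02923504,  0.03194476,
       -0.03706279]), 'joint_torque': array([ 2.19281457e-03, -4.29984176e+01, -3.26553726e+01,  2.39541941e-05,
        3.53352487e-03, -2.32353443e-06]), 'ee_pos': array([214.61280016, 613.13844625, 247.43371677]), 'ee_rot': array([-1.79917937e+02, -1.62117167e-02,  1.60701683e+02]), 'force': array([-0.17865081, -0.29986844, -0.41814349]), 'wrist_torque': array([0.01198762, 0.02043469, 0.01489243]), 'width': 0.9948910572675304}
```

View pics/top0.png

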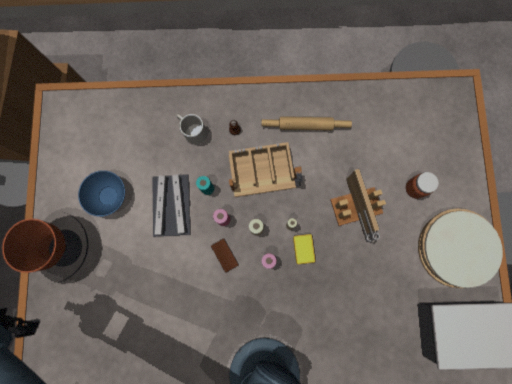

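View pics/side0.png

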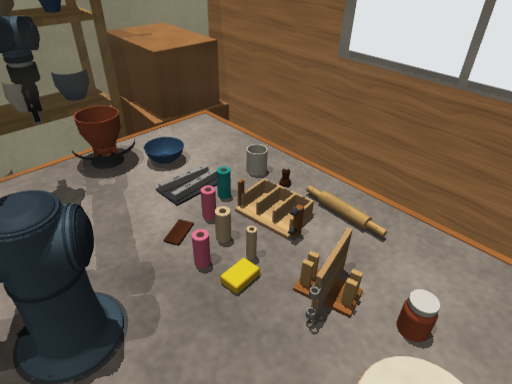

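View pics/wrist0.png

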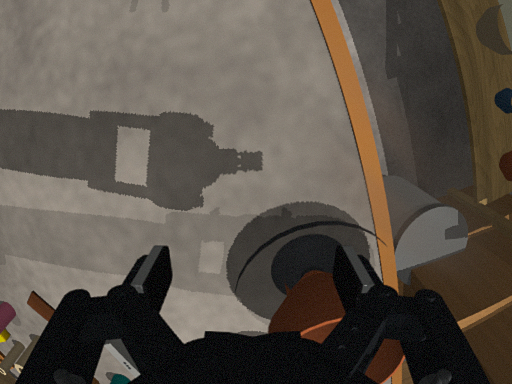

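The top view shows two cream props, at about (256,226) and (292,224). The gauge is at (171,205), the caddy at (264,168) and the gate in its rest at (363,205). The pink and turquoise cylinders are the look-alikes. I'll enlarge it and measure.

```bash
python3 - <<'E'
from h import *
f=load('top0'); c=f['pixels'][100:280,140:400,::-1]
cv2.imwrite('pics/top0c.png',cv2.resize(c,None,fx=3,fy=3,interpolation=cv2.INTER_CUBIC))
P=cloud(f); hsv=cv2.cvtColor(f['pixels'],cv2.COLOR_RGB2HSV)
# tall things 85..115 -> prop tops
m=((P[...,2]>93)&(P[...,2]<107)).astype(np.uint8)
n,l,s,ce=cv2.connectedComponentsWithStats(m)
for i in range(1,n):
    if s[i,4]>8: q=P[l==i]; print(ce[i].round(1),s[i,4],q.mean(0).round(1),np.ptp(q[:,:2],axis=0).round(1),'d_area',(2*np.sqrt(s[i,4]*((1272-100)/foc(f))**2/np.pi)).round(1),np.median(f['pixels'][l==i],axis=0))
E
```

```text
[298.4 172.7] 80 [ 603.8 -122.7  100.6] [46.9 22.4] d_area 30.2 [109.5  86.   63.5]
[355.1 183.4] 24 [ 565.3 -293.6  100.2] [61.2 15.5] d_area 16.5 [60. 49. 38.]
[427.4 181.6] 344 [ 564.1 -512.6  100.1] [61.4 63.2] d_area 62.6 [179. 179. 176.]
[202.9 182.4] 162 [582.5 170.6 100.2] [42.  42.7] d_area 43.0 [ 63.  140.5 136. ]
[230.6 181.9] 24 [581.5  85.6 100.2] [18.7  9.5] d_area 16.5 [132.5  96.   60.5]
[359.7 197.8] 10 [ 520.7 -304.5   98.8] [19.8  6. ] d_area 10.7 [60.5 50.  37. ]
[362.5 206.5] 10 [ 493.9 -310.9   99.3] [22.   6.1] d_area 10.7 [63.5 51.  40. ]
[220.  215.5] 165 [478.9 119.  100.2] [39.9 43.1] d_area 43.4 [167. 126. 145.]
[365.9 217.3] 13 [ 460.4 -317.5  103.9] [30.4  9.3] d_area 12.2 [74. 71. 70.]
[255.8 225.4] 164 [445.9  11.9 100.4] [39.6 42. ] d_area 43.2 [170. 171. 152.]
[292. 222.] 68 [453.  -96.8 100.3] [25.  24.8] d_area 27.8 [160.5 160.  136.5]
[ 34.8 244.8] 235 [406.7 675.8 100.4] [106.5  64. ] d_area 51.8 [56. 31. 20.]
[268.7 260.2] 169 [342.3 -23.4 100.2] [41.  41.4] d_area 43.9 [166. 125. 145.]
[432.1 334.1] 108 [ 123.7 -480.2   99.8] [155.2   6.7] d_area 35.1 [33. 32. 33.]
[258.5 361.3] 51 [62.  13.9 99.6] [34.5 93.5] d_area 24.1 [25. 31. 36.]
```

View pics/top0c.png

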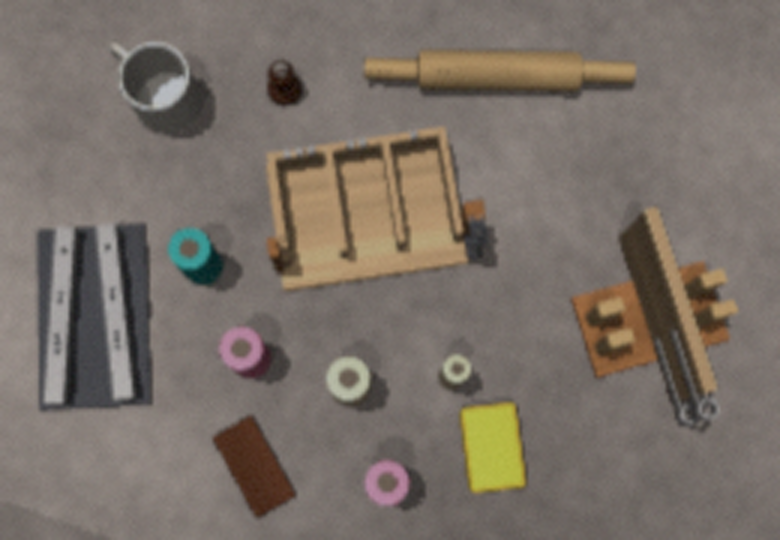

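```bash
cat >> h.py <<'E'
def gauge(f):
    P=cloud(f); z=P[...,2]; rgb=f['pixels'].astype(int)
    light=(rgb.min(2)>120)&(z>20)&(z<48)&(P[...,1]>80)&(P[...,1]<420)&(P[...,0]>330)&(P[...,0]<750)
    n,l,s,ce=cv2.connectedComponentsWithStats(cv2.morphologyEx(light.astype(np.uint8),cv2.MORPH_CLOSE,np.ones((3,3))))
    out=[]
    for i in np.argsort(-s[1:,4])[:2]+1:
        v,u=np.nonzero(l==i); q=np.array([ray(f,a,b,34)[:2] for a,b in zip(u,v)],np.float32)
        r=cv2.minAreaRect(q); out.append((q.mean(0),r)); print('cheek',len(q),q.mean(0).round(1),r)
    return out
E
python3 - <<'E'
from h import *
f=load('top0'); P=cloud(f); z=P[...,2]
gauge(f)
# caddy walls
m=((z>48)&(z<64)&(P[...,0]>530)&(P[...,0]<720)&(P[...,1]>-120)&(P[...,1]<115)).astype(np.uint8)
v,u=np.nonzero(m); q=np.array([ray(f,a,b,57)[:2] for a,b in zip(u,v)],np.float32)
print('walls',len(q),cv2.minAreaRect(q))
m=((z>6)&(z<20)&(P[...,0]>530)&(P[...,0]<720)&(P[...,1]>-120)&(P[...,1]<115)&(f['pixels'].astype(int)[...,0]-f['pixels'].astype(int)[...,2]>30)).astype(np.uint8)
v,u=np.nonzero(m); q=np.array([ray(f,a,b,12)[:2] for a,b in zip(u,v)],np.float32)
print('floor',len(q),cv2.minAreaRect(q))
# gate top
m=((z>125)&(z<160)&(P[...,0]>350)&(P[...,0]<650)&(P[...,1]>-420)&(P[...,1]<-230)).astype(np.uint8)
print('gatez',np.percentile(z[m>0],[5,25,50,75,95]))
v,u=np.nonzero(m); h=np.median(z[m>0]); q=np.array([ray(f,a,b,h)[:2] for a,b in zip(u,v)],np.float32)
print('gate',len(q),q.mean(0),cv2.minAreaRect(q), cv2.fitLine(q,cv2.DIST_L2,0,.01,.01).ravel())
# heights images
hm=np.clip(z,0,160)/160*255
cv2.imwrite('pics/hm.png',cv2.resize(cv2.applyColorMap(hm[100:280,140:400].astype(np.uint8),cv2.COLORMAP_JET),None,fx=3,fy=3,interpolation=cv2.INTER_NEAREST))
g=load('side0'); cv2.imwrite('pics/side0c.png',cv2.resize(g['pixels'][130:340,140:400,::-1],None,fx=3,fy=2.8))
E
```

```text
cheek 353 [528.9 321.6] ((531.191162109375, 321.3525390625), (19.57266616821289, 188.57940673828125), 87.4577407836914)
cheek 345 [530.3 262.4] ((532.096435546875, 262.5686340332031), (190.2148895263672, 18.931312561035156), 6.65284538269043)
walls 558 ((646.9490966796875, -5.988700866699219), (123.12291717529297, 209.61610412597656), 8.695466041564941)
floor 1994 ((633.5911254882812, -10.580245971679688), (140.42686462402344, 204.6200714111328), 6.547333717346191)
gatez [128.64573172 136.54633985 139.55555398 141.18628278 143.17223279]
gate 396 [ 509.0743  -312.59378] ((510.2250671386719, -311.5970764160156), (187.88739013671875, 18.557390213012695), 13.948901176452637) [ 9.7042865e-01  2.4138822e-01  5.0907443e+02 -3.1259396e+02]
```

View pics/hm.png

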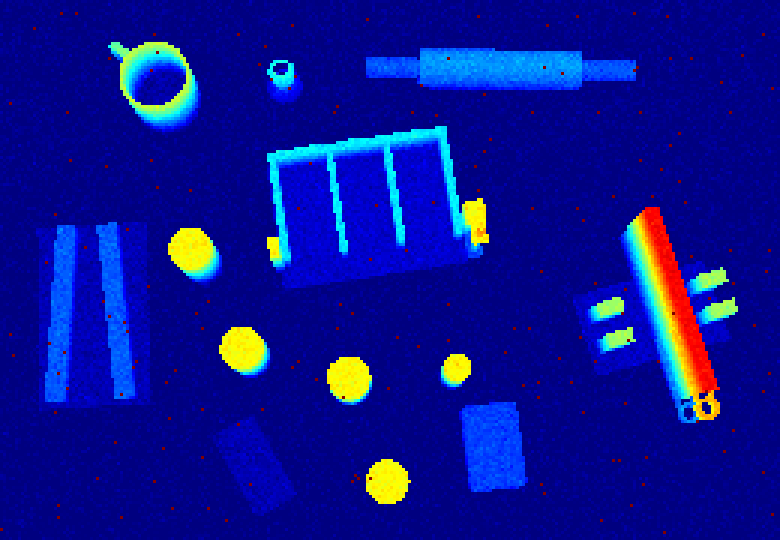

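View pics/side0c.png

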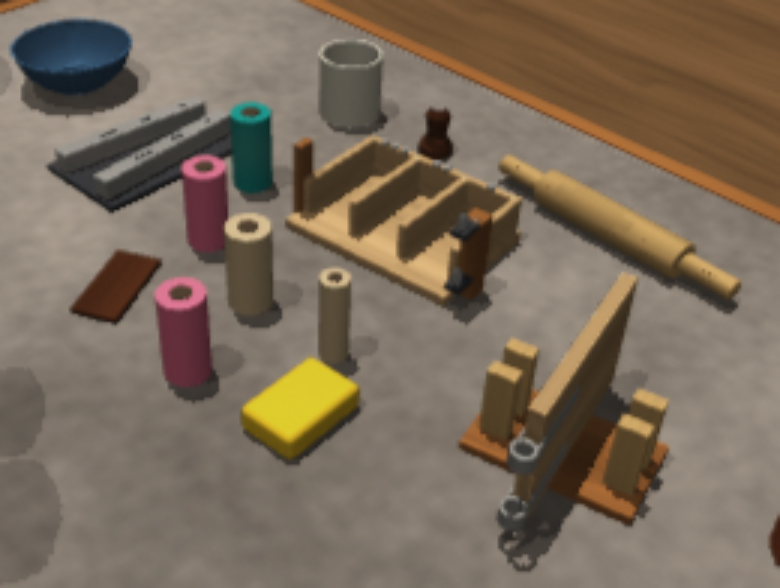

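The gauge is near (531.6,292) with yaw about 2°, and its 9.1° taper matches the 9.0° expected. The two props are the thick one (43 mm measured) at (446,12) and the thin one (28 mm) at (453,−97), and there is no middle prop. First I'll write a planner helper.

```bash
cat >> h.py <<'E'
from scipy.spatial.transform import Rotation as R
def plan(pos,yaw=None,pr=True):
    s=ctrl.sense(); p=np.array(s['ee_pos']); Rm=R.from_euler('xyz',s['ee_rot'],degrees=True)
    d=Rm.inv().apply(np.array(pos,float)-p)/800
    y=s['ee_rot'][2] if yaw is None else yaw
    T=R.from_euler('xyz',[180,0,y],degrees=True); r=(Rm.inv()*T).as_rotvec(degrees=True)/45
    print('now',p.round(1),np.array(s['ee_rot']).round(2),'t',round(s['time'],2),'w',round(s['width'],3),'F',np.round(s['force'],1))
    print('t',d.round(4),'r',r.round(3),'dist',np.linalg.norm(np.array(pos)-p).round(1))
E
python3 -c "
from h import *
plan([446,12,200],92)"
```

```text
now [214.6 613.1 247.4] [-1.7992e+02 -2.0000e-02  1.6070e+02] t 0.15 w 0.995 F [-0.2 -0.3 -0.4]
t [-0.5213 -0.6135  0.06  ] r [-2.000e-03  1.000e-03  1.527e+00] dist 645.9
```

move_arm(
  rows=[
    {"fingers":-1,"tx":-0.3,"ty":-0.35,"tz":0,"rz":0.76},
    {"fingers":-1,"tx":-0.3,"ty":-0.35,"tz":0,"rz":0.76},
    {"fingers":-1,"tx":-0.3,"ty":-0.35,"tz":0,"rz":0.76},
    {"fingers":-1,"tx":-0.3,"ty":-0.35,"tz":0,"rz":0.76},
    {"fingers":-1,"tx":-0.3,"ty":-0.35,"tz":0,"rz":0.76},
    {"fingers":-1,"tx":-0.3,"ty":-0.35,"tz":0,"rz":0.76},
    {"fingers":-1,"tx":-0.3,"ty":-0.35,"tz":0,"rz":0.76},
    {"fingers":-1,"tx":-0.3,"ty":-0.35,"tz":0,"rz":0.76},
  ],
)

```text
invalid input at $.rows[0]: expected keys fingers, tx, ty, tz, rx, ry, rz
```

```bash
python3 -c "
from h import *
plan([446,12,180],92)"
```

```text
now [214.6 613.1 247.4] [-1.7992e+02 -2.0000e-02  1.6070e+02] t 0.15 w 0.995 F [-0.2 -0.3 -0.4]
t [-0.5213 -0.6135  0.085 ] r [-2.000e-03  1.000e-03  1.527e+00] dist 647.7
```

move_arm(
  rows=[
    {"fingers":-1,"tx":-0.3,"ty":-0.35,"tz":0,"rx":0,"ry":0,"rz":0.76},
    {"fingers":-1,"tx":-0.3,"ty":-0.35,"tz":0,"rx":0,"ry":0,"rz":0.76},
    {"fingers":-1,"tx":-0.3,"ty":-0.35,"tz":0,"rx":0,"ry":0,"rz":0.76},
    {"fingers":-1,"tx":-0.3,"ty":-0.35,"tz":0,"rx":0,"ry":0,"rz":0.76},
    {"fingers":-1,"tx":-0.3,"ty":-0.35,"tz":0,"rx":0,"ry":0,"rz":0.76},
    {"fingers":-1,"tx":-0.3,"ty":-0.35,"tz":0,"rx":0,"ry":0,"rz":0.76},
    {"fingers":-1,"tx":-0.3,"ty":-0.35,"tz":0,"rx":0,"ry":0,"rz":0.76},
    {"fingers":-1,"tx":-0.3,"ty":-0.35,"tz":0,"rx":0,"ry":0,"rz":0.76},
  ],
)

```text
time: 0.95
ee_pos: [349.3, 266.6, 247.6]
ee_rot: [-179.9, 0.1, 126.3]
force: [0.0, 0.5, -0.3]
width: 1.002
```

```bash
python3 -c "
from h import *
plan([446,12,180],92)"
```

```text
now [349.3 266.6 247.6] [-1.7992e+02  8.0000e-02  1.2630e+02] t 0.95 w 1.002 F [ 0.   0.5 -0.3]
t [-0.3279 -0.0908  0.0851] r [-0.001  0.002  0.762] dist 280.6
```

move_arm(
  rows=[
    {"fingers":-1,"tx":-0.328,"ty":-0.0908,"tz":0.085,"rx":0,"ry":0,"rz":0.762},
    {"fingers":-1,"tx":-0.328,"ty":-0.0908,"tz":0.085,"rx":0,"ry":0,"rz":0.762},
    {"fingers":-1,"tx":-0.328,"ty":-0.0908,"tz":0.085,"rx":0,"ry":0,"rz":0.762},
    {"fingers":-1,"tx":-0.328,"ty":-0.0908,"tz":0.085,"rx":0,"ry":0,"rz":0.762},
    {"fingers":-1,"tx":-0.328,"ty":-0.0908,"tz":0.085,"rx":0,"ry":0,"rz":0.762},
    {"fingers":-1,"tx":-0.328,"ty":-0.0908,"tz":0.085,"rx":0,"ry":0,"rz":0.762},
    {"fingers":-1,"tx":-0.328,"ty":-0.0908,"tz":0.085,"rx":0,"ry":0,"rz":0.762},
    {"fingers":-1,"tx":-0.328,"ty":-0.0908,"tz":0.085,"rx":0,"ry":0,"rz":0.762},
  ],
)

```text
time: 1.75
ee_pos: [445.8, 11.6, 179.6]
ee_rot: [-179.9, 0.1, 91.9]
force: [-0.2, 0.6, 0.2]
width: 1.004
```

```bash
python3 -c "
from h import *
f=save('wrist','w1');save('side','s1')
plan([446,12,65],92)"
```

```text
now [445.8  12.7 180.1] [-1.7997e+02  1.0000e-01  9.2060e+01] t 1.85 w 1.0 F [-0.4  0.1  0.6]
t [-0.0006  0.0003  0.1439] r [-0.001  0.002  0.001] dist 115.1
```

View pics/w1.png

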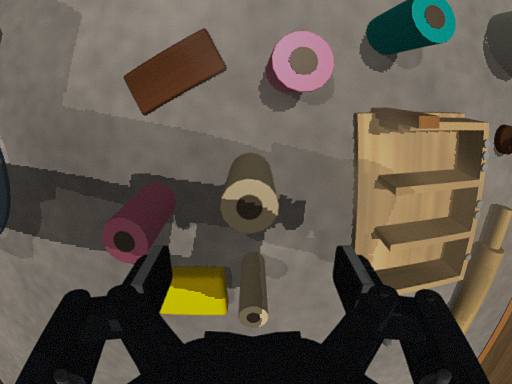

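```bash
cat >> h.py <<'E'
def fproj(f,p):
    E=f['extrinsics']; F=foc(f); q=E[:3,:3].T@(np.array(p,float)-E[:3,3]); th=np.arctan2(np.hypot(q[0],q[1]),q[2]); a=np.arctan2(q[1],q[0])
    return np.array([f['cx']+F*th*np.cos(a), f['cy']+F*th*np.sin(a)])
def fray(f,u,v,h):
    E=f['extrinsics']; F=foc(f); x,y=u-f['cx'],v-f['cy']; r=np.hypot(x,y); th=r/F
    d=E[:3,:3]@np.array([np.sin(th)*x/r,np.sin(th)*y/r,np.cos(th)]); o=E[:3,3]; return o+d*(h-o[2])/d[2]
E
python3 -c "
from h import *
f=load('w1'); print(fproj(f,[446,12,100]),fproj(f,[453,-97,100]),fray(f,250,207,100),fray(f,253,318,100))"
```

```text
[253.83130837 207.00162556] [257.189772   317.23922007] [443.15807494  11.90524521 100.        ] [449.20683789 -98.09657417 100.        ]
```

The wrist view has the thick prop's top at (250,207), which agrees with the top view to within 3 mm. I'll descend and grasp.

move_arm(
  rows=[
    {"fingers":-1,"tx":-0.0006,"ty":0,"tz":0.05,"rx":0,"ry":0,"rz":0},
    {"fingers":-1,"tx":-0.0006,"ty":0,"tz":0.1,"rx":0,"ry":0,"rz":0},
    {"fingers":-1,"tx":-0.0006,"ty":0,"tz":0.144,"rx":0,"ry":0,"rz":0},
    {"fingers":-1,"tx":-0.0006,"ty":0,"tz":0.144,"rx":0,"ry":0,"rz":0},
    {"fingers":1,"tx":-0.0006,"ty":0,"tz":0.144,"rx":0,"ry":0,"rz":0},
    {"fingers":1,"tx":-0.0006,"ty":0,"tz":0.144,"rx":0,"ry":0,"rz":0},
    {"fingers":1,"tx":-0.0006,"ty":0,"tz":0.144,"rx":0,"ry":0,"rz":0},
    {"fingers":1,"tx":-0.0006,"ty":0,"tz":0.144,"rx":0,"ry":0,"rz":0},
  ],
)

```text
time: 2.65
ee_pos: [447.1, 11.8, 67.1]
ee_rot: [179.9, 0.2, 92.1]
force: [-3.0, 1.2, 7.2]
width: 0.505
```

move_arm(
  rows=[
    {"fingers":1,"tx":0,"ty":0,"tz":0,"rx":0,"ry":0,"rz":0},
    {"fingers":1,"tx":0,"ty":0,"tz":0,"rx":0,"ry":0,"rz":0},
    {"fingers":1,"tx":0,"ty":0,"tz":-0.05,"rx":0,"ry":0,"rz":0},
    {"fingers":1,"tx":0,"ty":0,"tz":-0.1,"rx":0,"ry":0,"rz":0},
    {"fingers":1,"tx":0,"ty":0,"tz":-0.15,"rx":0,"ry":0,"rz":0},
    {"fingers":1,"tx":0,"ty":0,"tz":-0.19,"rx":0,"ry":0,"rz":0},
    {"fingers":1,"tx":0,"ty":0,"tz":-0.19,"rx":0,"ry":0,"rz":0},
  ],
)

```text
time: 3.35
ee_pos: [449.5, 11.6, 224.3]
ee_rot: [179.3, 0.3, 92.1]
force: [0.9, -0.4, -2.6]
width: 0.504
```

```bash
python3 -c "
from h import *
f=save('wrist','w2');g=save('top','t2'); o=gauge(g)
c=(np.array(o[0][1][0])+np.array(o[1][1][0]))/2; print(c)
plan([446,12,200],92)"
```

```text
cheek 360 [529.9 321.3] ((531.1862182617188, 321.2259521484375), (19.647212982177734, 188.60247802734375), 87.37982177734375)
cheek 351 [530.8 262.2] ((532.1586303710938, 262.3398742675781), (190.2150115966797, 20.356685638427734), 6.160632610321045)
[531.67242432 291.78291321]
now [446.5  12.2 218.8] [1.7985e+02 1.5000e-01 9.2080e+01] t 3.45 w 0.505 F [-0.1  0.4 -4. ]
t [-0.0002 -0.0007  0.0234] r [0.003 0.003 0.002] dist 18.8
```

View pics/w2.png

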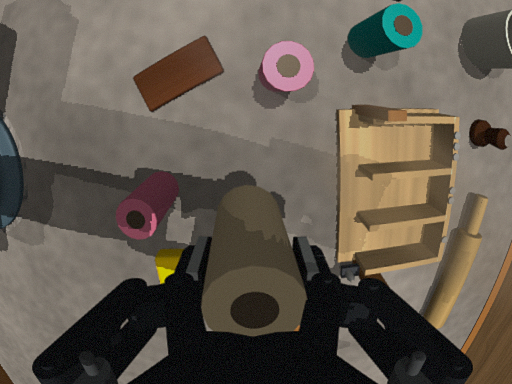

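```bash
python3 -c "
from h import *
plan([446.7,289,218],92)"
```

```text
now [446.5  12.2 218.8] [1.7985e+02 1.5000e-01 9.2080e+01] t 3.45 w 0.505 F [-0.1  0.4 -4. ]
t [3.457e-01 1.280e-02 1.000e-04] r [0.003 0.003 0.002] dist 276.8
```

move_arm(
  rows=[
    {"fingers":1,"tx":0.04,"ty":0.0013,"tz":0,"rx":0.003,"ry":0.003,"rz":0.002},
    {"fingers":1,"tx":0.1,"ty":0.0035,"tz":0,"rx":0.003,"ry":0.003,"rz":0.002},
    {"fingers":1,"tx":0.16,"ty":0.006,"tz":0,"rx":0.003,"ry":0.003,"rz":0.002},
    {"fingers":1,"tx":0.22,"ty":0.008,"tz":0,"rx":0.003,"ry":0.003,"rz":0.002},
    {"fingers":1,"tx":0.28,"ty":0.01,"tz":0,"rx":0.003,"ry":0.003,"rz":0.002},
    {"fingers":1,"tx":0.33,"ty":0.012,"tz":0,"rx":0.003,"ry":0.003,"rz":0.002},
    {"fingers":1,"tx":0.3457,"ty":0.0128,"tz":0,"rx":0.003,"ry":0.003,"rz":0.002},
    {"fingers":1,"tx":0.3457,"ty":0.0128,"tz":0,"rx":0.003,"ry":0.003,"rz":0.002},
  ],
)

```text
time: 4.25
ee_pos: [445.1, 289.7, 215.2]
ee_rot: [-179.8, 0.1, 92.1]
force: [-0.2, -0.7, -2.7]
width: 0.502
```

```bash
python3 -c "
from h import *
f=save('wrist','w3')
plan([446.7,289,110],92)"
```

```text
now [445.5 288.6 215.6] [-1.7979e+02  1.4000e-01  9.2060e+01] t 4.3 w 0.504 F [ 1.  -1.5 -2.7]
t [0.0007 0.002  0.132 ] r [-0.005  0.003  0.001] dist 105.6
```

View pics/w3.png

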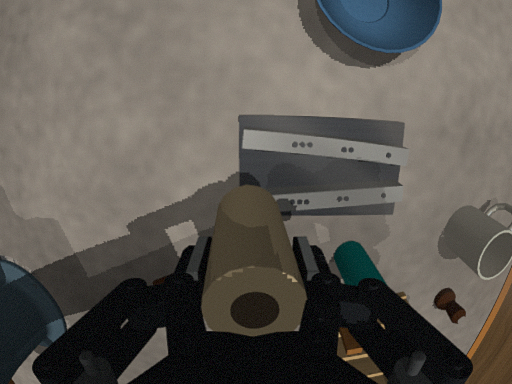

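move_arm(
  rows=[
    {"fingers":1,"tx":0.0007,"ty":0.002,"tz":0.05,"rx":-0.005,"ry":0.003,"rz":0},
    {"fingers":1,"tx":0.0007,"ty":0.002,"tz":0.1,"rx":-0.005,"ry":0.003,"rz":0},
    {"fingers":1,"tx":0.0007,"ty":0.002,"tz":0.132,"rx":-0.005,"ry":0.003,"rz":0},
    {"fingers":1,"tx":0.0007,"ty":0.002,"tz":0.132,"rx":-0.005,"ry":0.003,"rz":0},
  ],
)

```text
time: 4.7
ee_pos: [443.1, 285.9, 104.8]
ee_rot: [-179.4, 0.2, 91.9]
force: [-0.8, -0.7, -3.0]
width: 0.504
```

```bash
cat >> h.py <<'E'
def crop(f,tag,u0,v0,u1,v1,s=4):
    cv2.imwrite(f'pics/{tag}.png',cv2.resize(f['pixels'][v0:v1,u0:u1,::-1],None,fx=s,fy=s,interpolation=cv2.INTER_CUBIC))
E
python3 -c "
from h import *
f=save('side','s4');crop(f,'s4c',130,130,270,240)
f=save('wrist','w4')
plan([446.7,289,75],92)"
```

```text
now [446.8 287.8 109.9] [-1.7996e+02  3.0000e-02  9.1970e+01] t 4.8 w 0.507 F [ 0.6  1.3 -3.4]
t [ 0.0015 -0.0001  0.0437] r [-0.001  0.001 -0.001] dist 35.0
```

View pics/s4c.png

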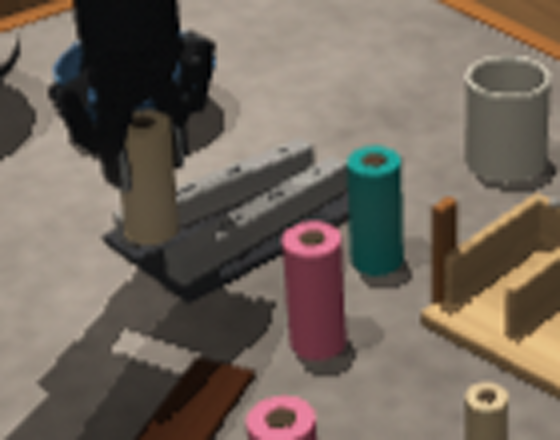

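View pics/w4.png

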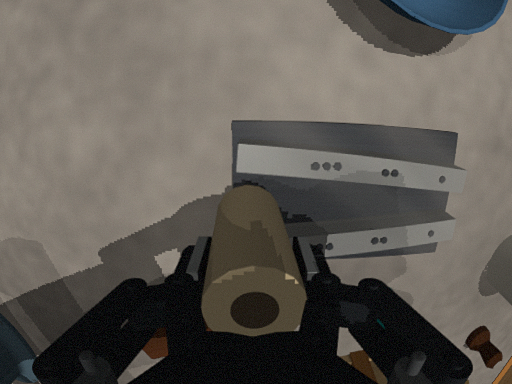

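```bash
python3 -c "
from h import *
f=load('w4')
for u,v in [(327,166.5),(390,173.5),(442,179.5),(237,170),(237,144),(377,240),(431,233)]: print(u,v,fray(f,u,v,34).round(1))
c=np.array([531.6,291.8]);r=R.from_euler('z',1.9,degrees=True).as_matrix()[:2,:2]
for x in(-32,18,68):
  hw=(39-x*30/190)/2+10
  print(x,(c+r@[x,hw]).round(1),(c+r@[x,-hw]).round(1))
print(c+r@[-95,27])
print('prop bottom front',fray(f,250,185,44))
"
```

```text
327 166.5 [495.4 321.8  34. ]
390 173.5 [545.6 319.2  34. ]
442 179.5 [596.2 317.   34. ]
237 170 [432.4 316.7  34. ]
237 144 [432. 335.  34.]
377 240 [545.3 263.7  34. ]
431 233 [597.9 269.2  34. ]
-32 [498.6 322.7] [500.7 258.7]
18 [548.7 320.5] [550.5 264.3]
68 [598.8 318.2] [600.4 269.9]
[435.75703967 315.63541388]
prop bottom front [441.74631512 309.28753372  44.        ]
```

move_arm(
  rows=[
    {"fingers":1,"tx":0.0015,"ty":0,"tz":0.015,"rx":0,"ry":0,"rz":0},
    {"fingers":1,"tx":0.0015,"ty":0,"tz":0.03,"rx":0,"ry":0,"rz":0},
    {"fingers":1,"tx":0.0015,"ty":0,"tz":0.037,"rx":0,"ry":0,"rz":0},
    {"fingers":1,"tx":0.0015,"ty":0,"tz":0.04,"rx":0,"ry":0,"rz":0},
    {"fingers":1,"tx":0.0015,"ty":0,"tz":0.042,"rx":0,"ry":0,"rz":0},
    {"fingers":1,"tx":0.0015,"ty":0,"tz":0.042,"rx":0,"ry":0,"rz":0},
  ],
)

```text
time: 5.4
ee_pos: [446.8, 289.1, 76.3]
ee_rot: [-180.0, 0.0, 92.0]
force: [-0.3, 0.4, -2.3]
width: 0.509
```

```bash
python3 -c "
from h import *
print(ctrl.sense()['force'])
f=save('side','s5');crop(f,'s5c',130,130,270,240)
plan([446.7,289,75],92)"
```

```text
[-0.29800696  0.42213182 -2.33624328]
now [446.9 289.2  76.6] [-1.7999e+02  2.0000e-02  9.1980e+01] t 5.45 w 0.502 F [ 0.5  0.2 -3.3]
t [-0.0002 -0.0003  0.0019] r [-0.     0.    -0.001] dist 1.6
```

View pics/s5c.png

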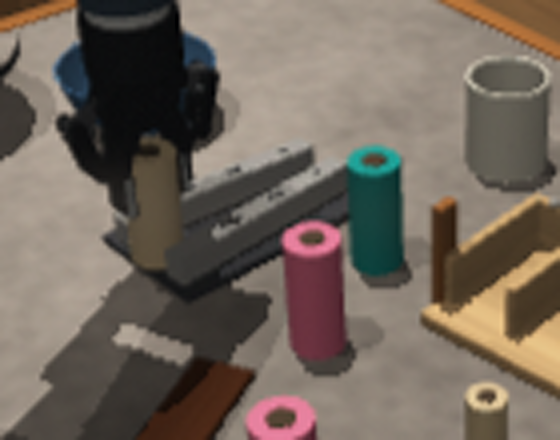

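move_arm(
  rows=[
    {"fingers":1,"tx":0,"ty":0,"tz":0.001,"rx":0,"ry":0,"rz":0},
    {"fingers":1,"tx":0,"ty":0,"tz":0.002,"rx":0,"ry":0,"rz":0},
    {"fingers":1,"tx":0,"ty":0,"tz":0.003,"rx":0,"ry":0,"rz":0},
    {"fingers":1,"tx":0,"ty":0,"tz":0.003,"rx":0,"ry":0,"rz":0},
  ],
)

```text
time: 5.85
ee_pos: [447.3, 289.5, 75.2]
ee_rot: [180.0, 0.0, 92.0]
force: [-2.6, -0.7, 4.4]
width: 0.503
```

move_arm(
  rows=[
    {"fingers":1,"tx":0,"ty":0.01,"tz":-0.0015,"rx":0,"ry":0,"rz":0},
    {"fingers":1,"tx":0,"ty":0.02,"tz":-0.0015,"rx":0,"ry":0,"rz":0},
    {"fingers":1,"tx":0,"ty":0.03,"tz":-0.0015,"rx":0,"ry":0,"rz":0},
    {"fingers":1,"tx":0,"ty":0.04,"tz":-0.0015,"rx":0,"ry":0,"rz":0},
    {"fingers":1,"tx":0,"ty":0.047,"tz":-0.0015,"rx":0,"ry":0,"rz":0},
    {"fingers":1,"tx":0,"ty":0.05,"tz":-0.0015,"rx":0,"ry":0,"rz":0},
    {"fingers":1,"tx":0,"ty":0.05,"tz":-0.0015,"rx":0,"ry":0,"rz":0},
  ],
)

```text
time: 6.55
ee_pos: [487.6, 290.8, 76.2]
ee_rot: [-180.0, 0.0, 92.0]
force: [-0.4, 0.1, -2.8]
width: 0.503
```

```bash
python3 -c "
from h import *
plan([498,290,75],92)"
```

```text
now [487.6 290.8  76.2] [-1.800e+02  1.000e-02  9.196e+01] t 6.55 w 0.503 F [-0.4  0.1 -2.8]
t [-0.0014  0.013   0.0016] r [-0.     0.    -0.001] dist 10.5
```

move_arm(
  rows=[
    {"fingers":1,"tx":0,"ty":0.003,"tz":0.0005,"rx":0,"ry":0,"rz":0},
    {"fingers":1,"tx":0,"ty":0.005,"tz":0.0005,"rx":0,"ry":0,"rz":0},
    {"fingers":1,"tx":0,"ty":0.007,"tz":0.0005,"rx":0,"ry":0,"rz":0},
    {"fingers":1,"tx":0,"ty":0.007,"tz":0.0005,"rx":0,"ry":0,"rz":0},
  ],
)

```text
time: 6.95
ee_pos: [493.1, 290.8, 75.7]
ee_rot: [-180.0, 0.0, 92.0]
force: [0.2, -1.6, -2.3]
width: 0.508
```

move_arm(
  rows=[
    {"fingers":1,"tx":0,"ty":0.0015,"tz":0,"rx":0,"ry":0,"rz":0},
    {"fingers":1,"tx":0,"ty":0.0025,"tz":0,"rx":0,"ry":0,"rz":0},
  ],
)

```text
time: 7.15
ee_pos: [495.0, 290.7, 75.6]
ee_rot: [-180.0, 0.0, 92.0]
force: [-1.2, -0.5, -3.1]
width: 0.504
```

move_arm(
  rows=[
    {"fingers":1,"tx":0,"ty":0.001,"tz":0,"rx":0,"ry":0,"rz":0},
    {"fingers":1,"tx":0,"ty":0.0015,"tz":0,"rx":0,"ry":0,"rz":0},
  ],
)

```text
time: 7.35
ee_pos: [496.2, 290.7, 75.6]
ee_rot: [-179.9, 0.1, 92.0]
force: [-0.9, -1.0, -2.6]
width: 0.51
```

move_arm(
  rows=[
    {"fingers":1,"tx":0,"ty":0.001,"tz":0,"rx":0,"ry":0,"rz":0},
    {"fingers":1,"tx":0,"ty":0.0015,"tz":0,"rx":0,"ry":0,"rz":0},
  ],
)

```text
time: 7.55
ee_pos: [497.4, 290.6, 75.5]
ee_rot: [-179.9, 0.1, 92.0]
force: [-1.3, -2.0, -3.2]
width: 0.501
```

move_arm(
  rows=[
    {"fingers":1,"tx":0,"ty":0.001,"tz":0,"rx":0,"ry":0,"rz":0},
    {"fingers":1,"tx":0,"ty":0.0015,"tz":0,"rx":0,"ry":0,"rz":0},
  ],
)

```text
time: 7.75
ee_pos: [498.6, 290.6, 75.5]
ee_rot: [-179.9, 0.1, 92.0]
force: [-2.0, -2.3, -2.4]
width: 0.503
```

move_arm(
  rows=[
    {"fingers":1,"tx":-0.001,"ty":0.001,"tz":0,"rx":0,"ry":0,"rz":0},
    {"fingers":1,"tx":-0.0015,"ty":0.002,"tz":0,"rx":0,"ry":0,"rz":0},
  ],
)

```text
time: 7.95
ee_pos: [499.9, 290.0, 75.5]
ee_rot: [-179.9, 0.0, 91.9]
force: [-3.6, 2.2, -1.4]
width: 0.503
```

move_arm(
  rows=[
    {"fingers":1,"tx":0,"ty":0.001,"tz":0,"rx":0,"ry":0,"rz":0},
    {"fingers":1,"tx":0,"ty":0.0015,"tz":0,"rx":0,"ry":0,"rz":0},
  ],
)

```text
time: 8.15
ee_pos: [500.2, 290.2, 75.4]
ee_rot: [-179.7, 0.0, 91.9]
force: [-6.5, 0.2, 1.0]
width: 0.504
```

```bash
python3 -c "
from h import *
f=save('wrist','w6');f=save('side','s6');crop(f,'s6c',130,130,270,240);g=save('top','t6');gauge(g);crop(g,'t6c',130,160,270,260)
plan([498,290,75],92)"
```

```text
cheek 114 [594.9 269.6] ((595.0521850585938, 270.0092468261719), (63.77009201049805, 20.11282730102539), 4.318629741668701)
cheek 22 [619.9 314.4] ((618.5704956054688, 316.14129638671875), (16.822616577148438, 13.314800262451172), 88.24073791503906)
now [500.2 290.2  75.4] [-179.72    0.     91.95] t 8.3 w 0.51 F [-4.9  0.2  0.2]
t [-0.0001 -0.0028  0.0005] r [-0.006  0.    -0.001] dist 2.3
```

View pics/w6.png

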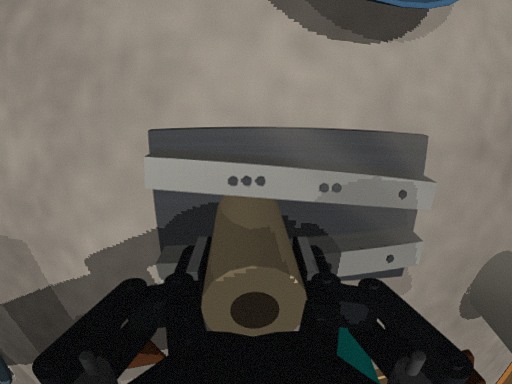

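View pics/s6c.png

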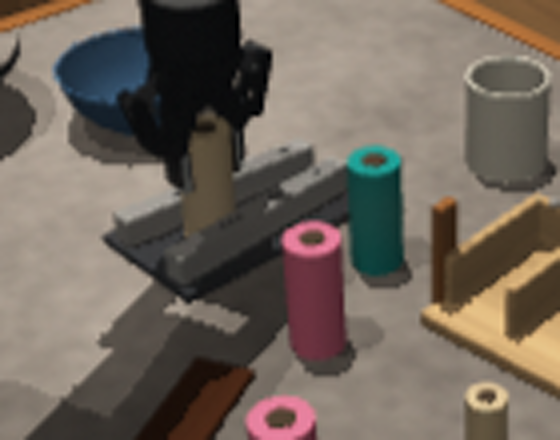

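Wedged with −6.5 N, and the prop is beside the three-stud mark at (247,181). I'll hold it for 0.3 s, back off and lift.

move_arm(
  rows=[
    {"fingers":1,"tx":0,"ty":0,"tz":0,"rx":0,"ry":0,"rz":0},
    {"fingers":1,"tx":0,"ty":0,"tz":0,"rx":0,"ry":0,"rz":0},
    {"fingers":1,"tx":0,"ty":0,"tz":0,"rx":0,"ry":0,"rz":0},
    {"fingers":1,"tx":0,"ty":-0.012,"tz":0,"rx":0,"ry":0,"rz":0},
    {"fingers":1,"tx":0,"ty":-0.018,"tz":-0.04,"rx":0,"ry":0,"rz":0},
    {"fingers":1,"tx":0,"ty":-0.018,"tz":-0.1,"rx":0,"ry":0,"rz":0},
    {"fingers":1,"tx":0,"ty":-0.018,"tz":-0.16,"rx":0,"ry":0,"rz":0},
    {"fingers":1,"tx":0,"ty":-0.018,"tz":-0.18,"rx":0,"ry":0,"rz":0},
  ],
)

```text
time: 9.1
ee_pos: [489.3, 290.7, 226.0]
ee_rot: [179.6, -0.2, 92.0]
force: [1.1, -0.3, -1.3]
width: 0.506
```

```bash
python3 -c "
from h import *
g=save('top','t7');
P=cloud(g);z=P[...,2]
# caddy: lines of walls: side/dividers/rear via pixels rgb and height
m=((z>52)&(z<62)&(P[...,0]>560)&(P[...,0]<720)&(P[...,1]>-105)&(P[...,1]<100)).astype(np.uint8)
v,u=np.nonzero(m); q=np.array([ray(g,a,b,57)[:2] for a,b in zip(u,v)],np.float32)
print(cv2.minAreaRect(q), q.min(0),q.max(0))
a=np.radians(6.5); e1=np.array([np.cos(a),np.sin(a)]);e2=np.array([-np.sin(a),np.cos(a)])
print('x hist',np.histogram(q@e1,bins=20)); print('y hist',np.histogram(q@e2,bins=50))
crop(g,'t7c',220,130,320,205,8)
plan([498,290,75],92)"
```

```text
((645.6063232421875, -4.452201843261719), (123.65579986572266, 203.87486267089844), 7.614011287689209) [ 570.8169  -105.00574] [716.6557    93.237625]
x hist (array([ 5, 14, 15, 18, 17, 16, 16, 18, 21, 20, 17, 19, 21, 18, 17, 21, 17,
       15, 76, 96]), array([577.15412458, 583.42617602, 589.69822746, 595.9702789 ,
       602.24233034, 608.51438179, 614.78643323, 621.05848467,
       627.33053611, 633.60258755, 639.87463899, 646.14669044,
       652.41874188, 658.69079332, 664.96284476, 671.2348962 ,
       677.50694765, 683.77899909, 690.05105053, 696.32310197,
       702.59515341]))
y hist (array([31, 40,  6,  2,  2,  4,  4,  3,  3,  4,  5,  3,  3,  5,  4, 34, 42,
       16,  5,  1,  3,  4,  4,  4,  3,  4,  3,  3,  3,  4, 22, 43, 25,  3,
        5,  3,  4,  3,  4,  4,  3,  2,  3,  5,  4,  8, 42, 41,  0,  1]), array([-179.02613639, -174.98145722, -170.93677805, -166.89209889,
       -162.84741972, -158.80274055, -154.75806138, -150.71338221,
       -146.66870305, -142.62402388, -138.57934471, -134.53466554,
       -130.48998638, -126.44530721, -122.40062804, -118.35594887,
       -114.3112697 , -110.26659054, -106.22191137, -102.1772322 ,
        -98.13255303,  -94.08787386,  -90.0431947 ,  -85.99851553,
        -81.95383636,  -77.90915719,  -73.86447803,  -69.81979886,
        -65.77511969,  -61.73044052,  -57.68576135,  -53.64108219,
        -49.59640302,  -45.55172385,  -41.50704468,  -37.46236551,
        -33.41768635,  -29.37300718,  -25.32832801,  -21.28364884,
        -17.23896968,  -13.19429051,   -9.14961134,   -5.10493217,
         -1.060253  ,    2.98442616,    7.02910533,   11.0737845 ,
         15.11846367,   19.16314284,   23.207822  ]))
now [489.5 290.8 226.3] [179.59  -0.19  91.96] t 9.15 w 0.508 F [ 1.7  1.6 -0.9]
t [-0.002   0.0093  0.1892] r [ 0.009 -0.004 -0.001] dist 151.6
```

View pics/t7c.png

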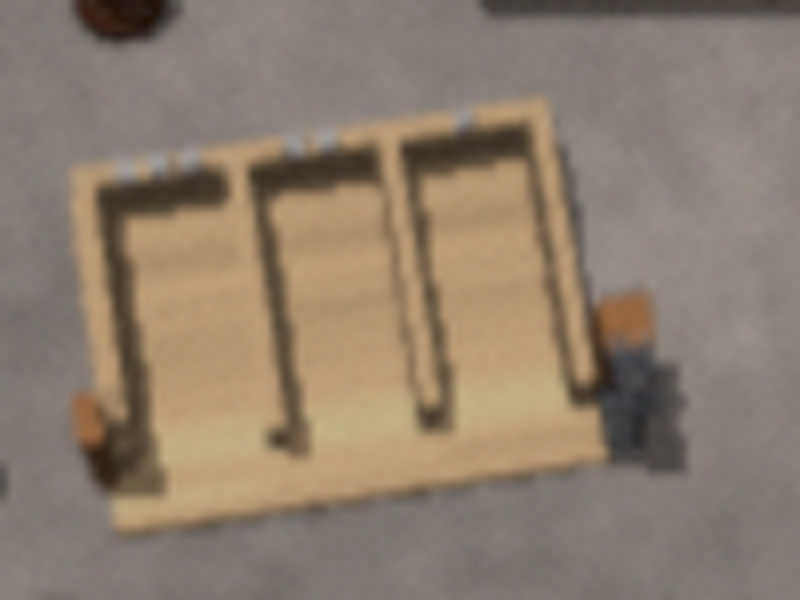

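```bash
cat > cad.py <<'E'
from h import *
def caddy(g):
    P=cloud(g);z=P[...,2]
    m=((z>50)&(z<64)&(P[...,0]>560)&(P[...,0]<720)&(P[...,1]>-112)&(P[...,1]<105))
    v,u=np.nonzero(m); q=np.array([ray(g,a,b,57)[:2] for a,b in zip(u,v)],np.float32)
    yaw=6.5
    for it in range(4):
        a=np.radians(yaw); e=np.array([[np.cos(a),np.sin(a)],[-np.sin(a),np.cos(a)]]); w=q@e.T
        c0=-82.5 if it==0 else yc
        A=[];cs=[]
        xs=w[:,0]; xr=xs.max()
        for k in(-93,-31,31,93):
            s=(abs(w[:,1]-c0-k)<9)&(xs<xr-16)&(xs>xr-115)
            p=np.polyfit(xs[s]-xr+60,w[s,1],1); A.append(p[0]); cs.append(p[1])
        s=(xs>xr-12)&(abs(w[:,1]-c0)<90); p=np.polyfit(w[s,1]-c0,xs[s],1)
        yaw+=np.degrees(np.mean(A)); yc=np.mean(cs); 
        print('yaw',round(yaw,2),'slopes',np.degrees(A).round(2),'rear',np.degrees(-p[0]).round(2),'walls y',np.round(cs,1),'rear x',p[1].round(1))
    # rear wall centre x in caddy: bay depth 110: floor rear 70 -> wall between 62? 
    return yaw,yc,p[1],e
if __name__=='__main__':
    for t in('top0','t2','t7'): print(t); caddy(load(t))
E
python3 cad.py
```

```text
top0
yaw 7.13 slopes [0.5  0.76 0.66 0.58] rear 0.59 walls y [-174.8 -113.   -51.2   10.7] rear x 696.7
yaw 6.95 slopes [-0.13 -0.13 -0.22 -0.23] rear 0.18 walls y [-180.8 -119.1  -57.2    4.7] rear x 695.7
yaw 7.15 slopes [0.13 0.31 0.22 0.14] rear 0.21 walls y [-179.9 -118.1  -56.3    5.6] rear x 696.0
yaw 7.13 slopes [-0.15  0.12  0.02 -0.06] rear 0.1 walls y [-182.1 -120.3  -58.5    3.4] rear x 695.7
t2
yaw 7.01 slopes [0.28 0.59 0.67 0.5 ] rear 0.48 walls y [-174.9 -113.2  -51.2   10.7] rear x 696.7
yaw 6.97 slopes [-0.15 -0.11  0.06  0.03] rear 0.05 walls y [-180.1 -118.5  -56.5    5.4] rear x 695.9
yaw 7.03 slopes [-0.12  0.12  0.21  0.03] rear -0.03 walls y [-180.1 -118.4  -56.5    5.4] rear x 696.0
yaw 7.03 slopes [-0.18  0.06  0.15 -0.03] rear -0.05 walls y [-180.8 -119.1  -57.2    4.7] rear x 695.8
t7
yaw 7.03 slopes [0.47 0.72 0.6  0.32] rear 0.42 walls y [-174.9 -113.1  -51.2   10.7] rear x 696.7
yaw 7.06 slopes [ 0.03  0.22 -0.07 -0.07] rear -0.04 walls y [-180.4 -118.5  -56.6    5.5] rear x 695.8
yaw 7.05 slopes [-0.    0.17  0.05 -0.23] rear -0.03 walls y [-181.2 -119.3  -57.5    4.5] rear x 695.8
yaw 7.05 slopes [ 0.    0.17  0.05 -0.23] rear -0.09 walls y [-181.1 -119.3  -57.4    4.5] rear x 695.8
```

```bash
python3 -c "
from h import *
plan([626.8,51,200],97)"
```

```text
now [489.5 290.8 226.3] [179.59  -0.19  91.96] t 9.15 w 0.508 F [ 1.7  1.6 -0.9]
t [-0.3055  0.1611  0.033 ] r [ 0.009 -0.004 -0.112] dist 277.6
```

move_arm(
  rows=[
    {"fingers":1,"tx":-0.04,"ty":0.02,"tz":0.005,"rx":0.009,"ry":-0.004,"rz":-0.02},
    {"fingers":1,"tx":-0.09,"ty":0.048,"tz":0.01,"rx":0.009,"ry":-0.004,"rz":-0.04},
    {"fingers":1,"tx":-0.14,"ty":0.074,"tz":0.015,"rx":0.009,"ry":-0.004,"rz":-0.06},
    {"fingers":1,"tx":-0.19,"ty":0.1,"tz":0.02,"rx":0.009,"ry":-0.004,"rz":-0.08},
    {"fingers":1,"tx":-0.24,"ty":0.127,"tz":0.025,"rx":0.009,"ry":-0.004,"rz":-0.1},
    {"fingers":1,"tx":-0.28,"ty":0.148,"tz":0.03,"rx":0.009,"ry":-0.004,"rz":-0.112},
    {"fingers":1,"tx":-0.3055,"ty":0.1611,"tz":0.033,"rx":0.009,"ry":-0.004,"rz":-0.112},
    {"fingers":1,"tx":-0.3055,"ty":0.1611,"tz":0.033,"rx":0.009,"ry":-0.004,"rz":-0.112},
  ],
)

```text
time: 9.95
ee_pos: [626.7, 48.1, 196.7]
ee_rot: [-179.8, 0.0, 96.8]
force: [0.2, 0.3, -3.0]
width: 0.505
```

```bash
python3 -c "
from h import *
f=save('wrist','w8')
plan([626.8,51,130],97)"
```

```text
now [626.   49.7 197. ] [-1.7979e+02 -4.0000e-02  9.6850e+01] t 10.0 w 0.504 F [ 0.6  0.5 -2.5]
t [0.0014 0.0015 0.0838] r [-0.005 -0.001 -0.003] dist 67.0
```

View pics/w8.png

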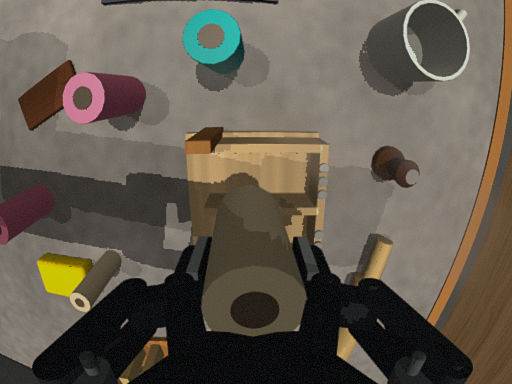

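```bash
python3 -c "
from h import *
f=load('w8')
c=np.array([635.4,-10.4]);r=R.from_euler('z',7.05,degrees=True).as_matrix()[:2,:2]
for p in [(66,93),(66,31),(0,97),(0,89),(0,35)]: print(p,fproj(f,[*(c+r@p),57]).round(0))
for p in [(-52,97),(-52,107)]: print(p,fproj(f,[*(c+r@p),101]).round(0))
crop(f,'w8c',170,110,350,260)"
```

```text
(66, 93) [327. 149.]
(66, 31) [322. 211.]
(0, 97) [255. 144.]
(0, 89) [255. 152.]
(0, 35) [255. 208.]
(-52, 97) [188. 154.]
(-52, 107) [187. 141.]
```

View pics/w8c.png

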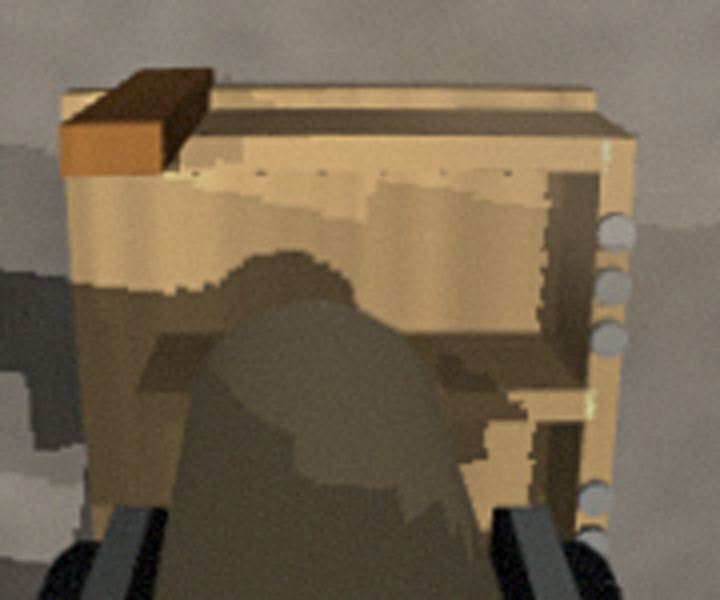

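move_arm(
  rows=[
    {"fingers":1,"tx":0.0014,"ty":0,"tz":0.04,"rx":-0.005,"ry":0,"rz":-0.003},
    {"fingers":1,"tx":0.0014,"ty":0,"tz":0.084,"rx":-0.005,"ry":0,"rz":-0.003},
    {"fingers":1,"tx":0.0014,"ty":0,"tz":0.12,"rx":-0.005,"ry":0,"rz":-0.003},
    {"fingers":1,"tx":0.0014,"ty":0,"tz":0.138,"rx":-0.005,"ry":0,"rz":-0.003},
    {"fingers":1,"tx":0.0014,"ty":0,"tz":0.143,"rx":-0.005,"ry":0,"rz":-0.003},
    {"fingers":1,"tx":0.0014,"ty":0,"tz":0.143,"rx":-0.005,"ry":0,"rz":-0.003},
    {"fingers":1,"tx":0.0014,"ty":0,"tz":0.143,"rx":-0.005,"ry":0,"rz":-0.003},
  ],
)

```text
time: 10.7
ee_pos: [626.7, 51.0, 84.4]
ee_rot: [179.8, -0.0, 97.0]
force: [0.9, -0.7, -2.1]
width: 0.504
```

move_arm(
  rows=[
    {"fingers":1,"tx":0,"ty":0,"tz":0.002,"rx":0,"ry":0,"rz":0},
    {"fingers":1,"tx":0,"ty":0,"tz":0.004,"rx":0,"ry":0,"rz":0},
    {"fingers":1,"tx":0,"ty":0,"tz":0.0055,"rx":0,"ry":0,"rz":0},
    {"fingers":1,"tx":0,"ty":0,"tz":0.0055,"rx":0,"ry":0,"rz":0},
  ],
)

```text
time: 11.1
ee_pos: [626.7, 51.0, 80.0]
ee_rot: [179.8, -0.0, 97.0]
force: [0.7, -0.4, -3.2]
width: 0.503
```

move_arm(
  rows=[
    {"fingers":1,"tx":0,"ty":0,"tz":0.001,"rx":0,"ry":0,"rz":0},
    {"fingers":1,"tx":0,"ty":0,"tz":0.0018,"rx":0,"ry":0,"rz":0},
    {"fingers":1,"tx":0,"ty":0,"tz":0.0018,"rx":0,"ry":0,"rz":0},
  ],
)

```text
time: 11.4
ee_pos: [626.8, 50.9, 79.2]
ee_rot: [179.8, 0.0, 97.0]
force: [-3.2, -0.3, 2.6]
width: 0.507
```

Contact at z = 79, as expected. I'll release and go up.

move_arm(
  rows=[
    {"fingers":-1,"tx":0,"ty":0,"tz":0,"rx":0,"ry":0,"rz":0},
    {"fingers":-1,"tx":0,"ty":0,"tz":0,"rx":0,"ry":0,"rz":0},
    {"fingers":-1,"tx":0,"ty":0,"tz":0,"rx":0,"ry":0,"rz":0},
    {"fingers":-1,"tx":0,"ty":0,"tz":0,"rx":0,"ry":0,"rz":0},
    {"fingers":-1,"tx":0,"ty":0,"tz":-0.03,"rx":0,"ry":0,"rz":0},
    {"fingers":-1,"tx":0,"ty":0,"tz":-0.08,"rx":0,"ry":0,"rz":0},
    {"fingers":-1,"tx":0,"ty":0,"tz":-0.13,"rx":0,"ry":0,"rz":0},
    {"fingers":-1,"tx":0,"ty":0,"tz":-0.14,"rx":0,"ry":0,"rz":0},
  ],
)

```text
time: 12.2
ee_pos: [629.4, 50.7, 197.5]
ee_rot: [179.2, 0.1, 97.0]
force: [-0.0, 0.8, 1.7]
width: 0.999
```

```bash
python3 -c "
from h import *
f=save('side','s9');crop(f,'s9c',200,130,360,250)
plan([452,-97,190],92)"
```

```text
now [629.   50.7 196.5] [1.7933e+02 1.1000e-01 9.7010e+01] t 12.25 w 1.005 F [0.3 0.3 0.2]
t [-0.1563 -0.2422  0.0055] r [0.015 0.002 0.111] dist 230.6
```

View pics/s9c.png

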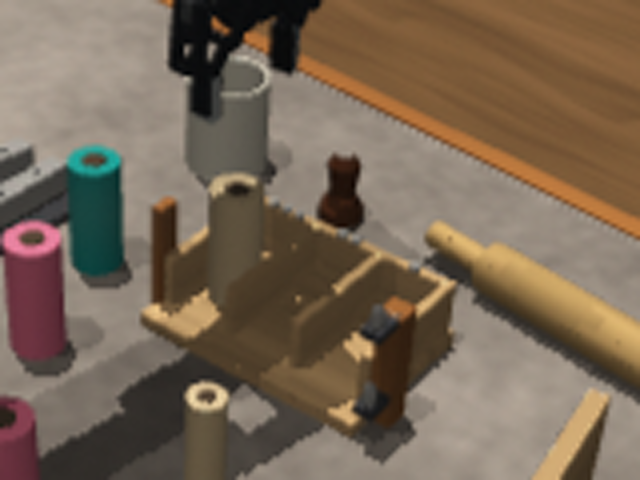

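The thick prop stands upright in the three-stud bay. Next is the thin one.

move_arm(
  rows=[
    {"fingers":-1,"tx":-0.1563,"ty":-0.2422,"tz":0.0055,"rx":0.015,"ry":0.002,"rz":0.111},
    {"fingers":-1,"tx":-0.1563,"ty":-0.2422,"tz":0.0055,"rx":0.015,"ry":0.002,"rz":0.111},
    {"fingers":-1,"tx":-0.1563,"ty":-0.2422,"tz":0.0055,"rx":0.015,"ry":0.002,"rz":0.111},
    {"fingers":-1,"tx":-0.1563,"ty":-0.2422,"tz":0.0055,"rx":0.015,"ry":0.002,"rz":0.111},
    {"fingers":-1,"tx":-0.1563,"ty":-0.2422,"tz":0.0055,"rx":0.015,"ry":0.002,"rz":0.111},
    {"fingers":-1,"tx":-0.1563,"ty":-0.2422,"tz":0.0055,"rx":0.015,"ry":0.002,"rz":0.111},
    {"fingers":-1,"tx":-0.1563,"ty":-0.2422,"tz":0.0055,"rx":0.015,"ry":0.002,"rz":0.111},
  ],
)

```text
time: 12.95
ee_pos: [451.5, -97.1, 189.2]
ee_rot: [-180.0, -0.1, 91.9]
force: [-0.1, 0.7, -0.0]
width: 0.998
```

```bash
python3 -c "
from h import *
f=save('wrist','w10'); print(fproj(f,[453,-97,100]))
plan([452,-97,65],92)"
```

```text
[255.35904198 203.19901976]
now [452.  -96.7 189.4] [-1.7997e+02 -4.0000e-02  9.2010e+01] t 13.0 w 1.0 F [-0.1 -0.5 -0. ]
t [-0.0004  0.      0.1555] r [-0.001 -0.001  0.   ] dist 124.4
```

View pics/w10.png

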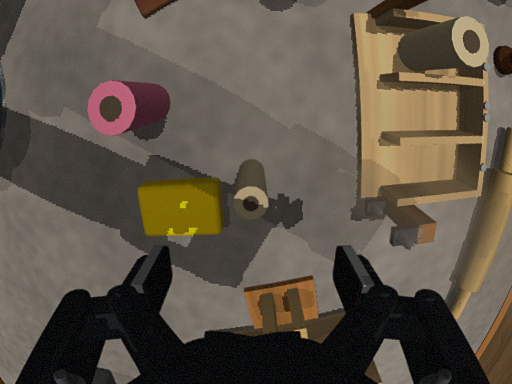

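move_arm(
  rows=[
    {"fingers":-1,"tx":-0.0004,"ty":-0.001,"tz":0.05,"rx":0,"ry":0,"rz":0},
    {"fingers":-1,"tx":-0.0004,"ty":-0.001,"tz":0.1,"rx":0,"ry":0,"rz":0},
    {"fingers":-1,"tx":-0.0004,"ty":-0.001,"tz":0.14,"rx":0,"ry":0,"rz":0},
    {"fingers":-1,"tx":-0.0004,"ty":-0.001,"tz":0.1555,"rx":0,"ry":0,"rz":0},
    {"fingers":-1,"tx":-0.0004,"ty":-0.001,"tz":0.1555,"rx":0,"ry":0,"rz":0},
    {"fingers":1,"tx":-0.0004,"ty":-0.001,"tz":0.1555,"rx":0,"ry":0,"rz":0},
    {"fingers":1,"tx":-0.0004,"ty":-0.001,"tz":0.1555,"rx":0,"ry":0,"rz":0},
    {"fingers":1,"tx":-0.0004,"ty":-0.001,"tz":0.1555,"rx":0,"ry":0,"rz":0},
  ],
)

```text
time: 13.8
ee_pos: [452.4, -97.5, 66.6]
ee_rot: [179.9, 0.0, 92.0]
force: [-0.2, -0.3, -1.2]
width: 0.514
```

move_arm(
  rows=[
    {"fingers":1,"tx":0,"ty":0,"tz":0,"rx":0,"ry":0,"rz":0},
    {"fingers":1,"tx":0,"ty":0,"tz":0,"rx":0,"ry":0,"rz":0},
    {"fingers":1,"tx":0,"ty":0,"tz":0,"rx":0,"ry":0,"rz":0},
    {"fingers":1,"tx":0,"ty":0,"tz":0,"rx":0,"ry":0,"rz":0},
  ],
)

```text
time: 14.2
ee_pos: [453.0, -97.8, 67.4]
ee_rot: [179.8, 0.1, 92.0]
force: [-0.8, 0.7, 6.0]
width: 0.316
```

move_arm(
  rows=[
    {"fingers":1,"tx":0,"ty":0,"tz":-0.04,"rx":0,"ry":0,"rz":0},
    {"fingers":1,"tx":0,"ty":0,"tz":-0.1,"rx":0,"ry":0,"rz":0},
    {"fingers":1,"tx":0,"ty":0,"tz":-0.15,"rx":0,"ry":0,"rz":0},
    {"fingers":1,"tx":0,"ty":0,"tz":-0.19,"rx":0,"ry":0,"rz":0},
    {"fingers":1,"tx":0,"ty":0,"tz":-0.19,"rx":0,"ry":0,"rz":0},
  ],
)

```text
time: 14.7
ee_pos: [454.8, -98.7, 224.4]
ee_rot: [179.3, 0.3, 92.0]
force: [-0.5, -0.0, -0.7]
width: 0.313
```

```bash
python3 -c "
from h import *
f=save('wrist','w11');g=save('top','t11'); o=gauge(g)
c=(np.array(o[0][1][0])+np.array(o[1][1][0]))/2; print(c)
plan([452,-97,220],92)"
```

```text
cheek 360 [529.6 321.3] ((531.1862182617188, 321.2259521484375), (19.647212982177734, 188.60247802734375), 87.37982177734375)
cheek 350 [531.  262.3] ((532.1483764648438, 262.51043701171875), (190.21316528320312, 20.342975616455078), 6.052697658538818)
[531.66729736 291.86819458]
now [452.2 -97.5 219.1] [1.7979e+02 8.0000e-02 9.2010e+01] t 14.8 w 0.311 F [-0.1 -0.1 -1.8]
t [ 0.0007 -0.0003 -0.0011] r [0.005 0.002 0.   ] dist 1.0
```

View pics/w11.png

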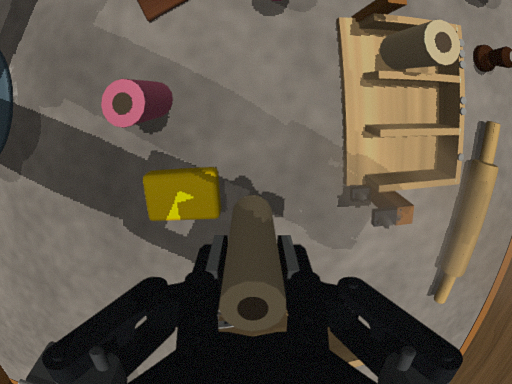

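```bash
python3 -c "
from h import *
plan([456.6,288.8,200],92)"
```

```text
now [452.2 -97.5 219.1] [1.7979e+02 8.0000e-02 9.2010e+01] t 14.8 w 0.311 F [-0.1 -0.1 -1.8]
t [0.4824 0.0223 0.0233] r [0.005 0.002 0.   ] dist 386.8
```

move_arm(
  rows=[
    {"fingers":1,"tx":0.05,"ty":0.002,"tz":0,"rx":0.005,"ry":0.002,"rz":0},
    {"fingers":1,"tx":0.11,"ty":0.005,"tz":0,"rx":0.005,"ry":0.002,"rz":0},
    {"fingers":1,"tx":0.17,"ty":0.008,"tz":0,"rx":0.005,"ry":0.002,"rz":0},
    {"fingers":1,"tx":0.23,"ty":0.0105,"tz":0,"rx":0.005,"ry":0.002,"rz":0},
    {"fingers":1,"tx":0.29,"ty":0.0135,"tz":0,"rx":0.005,"ry":0.002,"rz":0},
    {"fingers":1,"tx":0.35,"ty":0.016,"tz":0,"rx":0.005,"ry":0.002,"rz":0},
    {"fingers":1,"tx":0.4,"ty":0.0185,"tz":0,"rx":0.005,"ry":0.002,"rz":0},
    {"fingers":1,"tx":0.43,"ty":0.02,"tz":0,"rx":0.005,"ry":0.002,"rz":0},
  ],
)

```text
time: 15.6
ee_pos: [454.1, 249.1, 215.6]
ee_rot: [-179.7, 0.0, 92.2]
force: [0.5, 0.0, -1.7]
width: 0.312
```

```bash
python3 -c "
from h import *
plan([456.6,288.8,110],92)"
```

```text
now [454.1 249.1 215.6] [-1.7969e+02  5.0000e-02  9.2160e+01] t 15.6 w 0.312 F [ 0.5  0.  -1.7]
t [0.0496 0.0057 0.1319] r [-0.007  0.001  0.004] dist 112.8
```

move_arm(
  rows=[
    {"fingers":1,"tx":0.035,"ty":0.004,"tz":0.01,"rx":-0.007,"ry":0,"rz":0.004},
    {"fingers":1,"tx":0.0496,"ty":0.0057,"tz":0.03,"rx":-0.007,"ry":0,"rz":0.004},
    {"fingers":1,"tx":0.0496,"ty":0.0057,"tz":0.08,"rx":-0.007,"ry":0,"rz":0.004},
    {"fingers":1,"tx":0.0496,"ty":0.0057,"tz":0.12,"rx":-0.007,"ry":0,"rz":0.004},
    {"fingers":1,"tx":0.0496,"ty":0.0057,"tz":0.132,"rx":-0.007,"ry":0,"rz":0.004},
    {"fingers":1,"tx":0.0496,"ty":0.0057,"tz":0.132,"rx":-0.007,"ry":0,"rz":0.004},
  ],
)

```text
time: 16.2
ee_pos: [454.4, 287.9, 106.7]
ee_rot: [-179.6, 0.2, 92.0]
force: [0.6, -0.0, -1.8]
width: 0.309
```

```bash
python3 -c "
from h import *
f=save('side','s12');crop(f,'s12c',130,130,270,240)
plan([456.6,288.8,77],92)"
```

```text
now [456.  288.4 109. ] [-1.7987e+02  9.0000e-02  9.1970e+01] t 16.25 w 0.313 F [ 0.3 -0.3 -1.2]
t [0.0005 0.0009 0.04  ] r [-0.003  0.002 -0.001] dist 32.0
```

View pics/s12c.png

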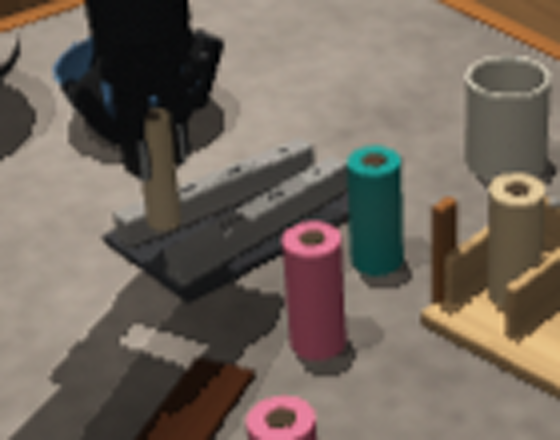

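move_arm(
  rows=[
    {"fingers":1,"tx":0.0005,"ty":0,"tz":0.015,"rx":-0.003,"ry":0.002,"rz":0},
    {"fingers":1,"tx":0.0005,"ty":0,"tz":0.03,"rx":-0.003,"ry":0.002,"rz":0},
    {"fingers":1,"tx":0.0005,"ty":0,"tz":0.038,"rx":-0.003,"ry":0.002,"rz":0},
    {"fingers":1,"tx":0.0005,"ty":0,"tz":0.04,"rx":-0.003,"ry":0.002,"rz":0},
    {"fingers":1,"tx":0.0005,"ty":0,"tz":0.04,"rx":-0.003,"ry":0.002,"rz":0},
  ],
)

```text
time: 16.75
ee_pos: [455.8, 288.7, 76.7]
ee_rot: [-180.0, 0.0, 92.0]
force: [-0.6, 0.3, -1.3]
width: 0.311
```

move_arm(
  rows=[
    {"fingers":1,"tx":0,"ty":0,"tz":0.001,"rx":0,"ry":0,"rz":0},
    {"fingers":1,"tx":0,"ty":0,"tz":0.002,"rx":0,"ry":0,"rz":0},
    {"fingers":1,"tx":0,"ty":0,"tz":0.0025,"rx":0,"ry":0,"rz":0},
    {"fingers":1,"tx":0,"ty":0,"tz":0.0025,"rx":0,"ry":0,"rz":0},
  ],
)

```text
time: 17.15
ee_pos: [456.2, 288.9, 75.5]
ee_rot: [180.0, -0.0, 92.0]
force: [-1.0, 0.4, 2.7]
width: 0.312
```

move_arm(
  rows=[
    {"fingers":1,"tx":0,"ty":0.02,"tz":-0.0015,"rx":0,"ry":0,"rz":0},
    {"fingers":1,"tx":0,"ty":0.045,"tz":-0.0015,"rx":0,"ry":0,"rz":0},
    {"fingers":1,"tx":0,"ty":0.07,"tz":-0.0015,"rx":0,"ry":0,"rz":0},
    {"fingers":1,"tx":0,"ty":0.095,"tz":-0.0015,"rx":0,"ry":0,"rz":0},
    {"fingers":1,"tx":0,"ty":0.12,"tz":-0.0015,"rx":0,"ry":0,"rz":0},
    {"fingers":1,"tx":0,"ty":0.145,"tz":-0.0015,"rx":0,"ry":0,"rz":0},
    {"fingers":1,"tx":0,"ty":0.16,"tz":-0.0015,"rx":0,"ry":0,"rz":0},
    {"fingers":1,"tx":0,"ty":0.16,"tz":-0.0015,"rx":0,"ry":0,"rz":0},
  ],
)

```text
time: 17.95
ee_pos: [585.3, 293.2, 76.7]
ee_rot: [179.9, -0.0, 91.9]
force: [-0.0, -0.2, -2.0]
width: 0.313
```

```bash
python3 -c "
from h import *
f=save('wrist','w13')
plan([600,293.8,75.6],92)"
```

```text
now [584.1 293.2  76.4] [-1.800e+02 -1.000e-02  9.195e+01] t 18.0 w 0.313 F [-0.2  0.7 -1.8]
t [0.     0.0199 0.001 ] r [-0.    -0.    -0.001] dist 15.9
```

View pics/w13.png

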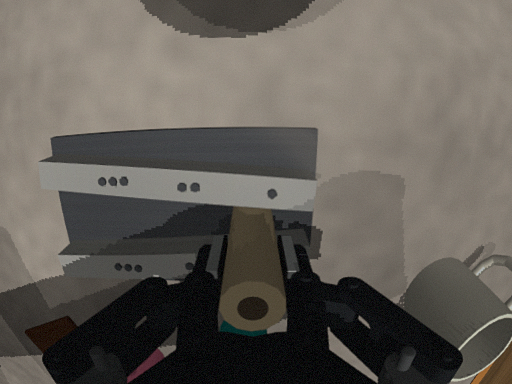

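move_arm(
  rows=[
    {"fingers":1,"tx":0,"ty":0.005,"tz":0.0005,"rx":0,"ry":0,"rz":0},
    {"fingers":1,"tx":0,"ty":0.01,"tz":0.0005,"rx":0,"ry":0,"rz":0},
    {"fingers":1,"tx":0,"ty":0.014,"tz":0.0005,"rx":0,"ry":0,"rz":0},
    {"fingers":1,"tx":0,"ty":0.014,"tz":0.0005,"rx":0,"ry":0,"rz":0},
  ],
)

```text
time: 18.4
ee_pos: [595.4, 293.3, 75.8]
ee_rot: [-180.0, 0.0, 92.0]
force: [-1.4, -1.2, -1.7]
width: 0.313
```

move_arm(
  rows=[
    {"fingers":1,"tx":0,"ty":0.0015,"tz":0,"rx":0,"ry":0,"rz":0},
    {"fingers":1,"tx":0,"ty":0.0025,"tz":0,"rx":0,"ry":0,"rz":0},
  ],
)

```text
time: 18.6
ee_pos: [597.1, 293.2, 75.7]
ee_rot: [-179.9, 0.1, 92.0]
force: [-0.8, -2.1, -1.4]
width: 0.307
```

move_arm(
  rows=[
    {"fingers":1,"tx":0,"ty":0.001,"tz":0,"rx":0,"ry":0,"rz":0},
    {"fingers":1,"tx":0,"ty":0.002,"tz":0,"rx":0,"ry":0,"rz":0},
  ],
)

```text
time: 18.8
ee_pos: [598.1, 293.2, 75.6]
ee_rot: [-179.8, 0.1, 92.0]
force: [-4.9, -1.5, 1.2]
width: 0.307
```

move_arm(
  rows=[
    {"fingers":1,"tx":-0.0008,"ty":0.001,"tz":0,"rx":0,"ry":0,"rz":0},
    {"fingers":1,"tx":-0.0008,"ty":0.0018,"tz":0,"rx":0,"ry":0,"rz":0},
  ],
)

```text
time: 19.0
ee_pos: [598.6, 293.0, 75.6]
ee_rot: [-179.7, 0.0, 92.0]
force: [-7.1, 0.4, 2.5]
width: 0.312
```

move_arm(
  rows=[
    {"fingers":1,"tx":0,"ty":0.0008,"tz":0,"rx":0,"ry":0,"rz":0},
    {"fingers":1,"tx":0,"ty":0.0008,"tz":0,"rx":0,"ry":0,"rz":0},
  ],
)

```text
time: 19.2
ee_pos: [598.6, 293.1, 75.6]
ee_rot: [-179.6, 0.0, 92.0]
force: [-5.1, -1.3, 2.3]
width: 0.312
```

```bash
python3 -c "
from h import *
f=save('wrist','w14');f=save('side','s14');crop(f,'s14c',130,130,270,240)
plan([600,293.8,75.6],92)"
```

```text
now [598.6 293.1  75.6] [-1.7956e+02  5.0000e-02  9.1970e+01] t 19.3 w 0.315 F [-5.  -1.6  1.7]
t [ 0.0008  0.0018 -0.    ] r [-0.01   0.001 -0.001] dist 1.6
```

View pics/w14.png

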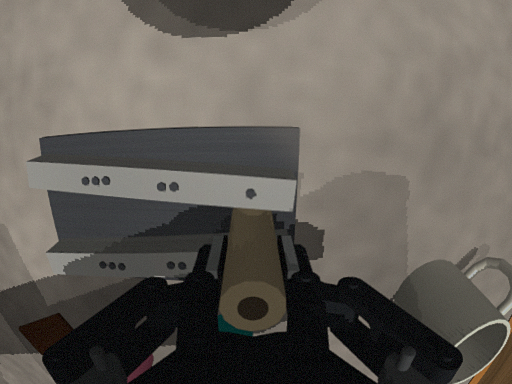

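View pics/s14c.png

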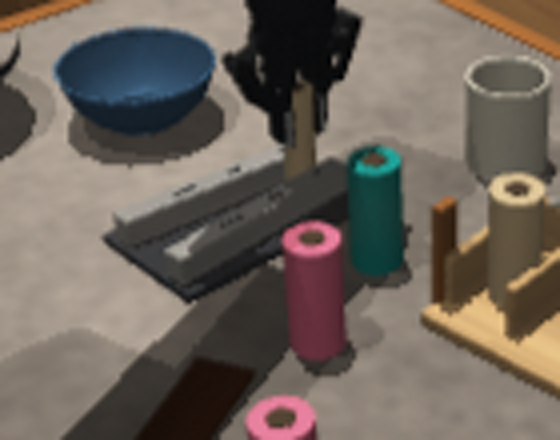

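The thin prop is wedged at the one-stud mark, stud at (251,193) and prop at 251, with 5–7 N. I'll hold, back off and lift.

move_arm(
  rows=[
    {"fingers":1,"tx":0,"ty":0,"tz":0,"rx":0,"ry":0,"rz":0},
    {"fingers":1,"tx":0,"ty":0,"tz":0,"rx":0,"ry":0,"rz":0},
    {"fingers":1,"tx":0,"ty":0,"tz":0,"rx":0,"ry":0,"rz":0},
    {"fingers":1,"tx":0,"ty":-0.012,"tz":0,"rx":0,"ry":0,"rz":0},
    {"fingers":1,"tx":0,"ty":-0.018,"tz":-0.04,"rx":0,"ry":0,"rz":0},
    {"fingers":1,"tx":0,"ty":-0.018,"tz":-0.1,"rx":0,"ry":0,"rz":0},
    {"fingers":1,"tx":0,"ty":-0.018,"tz":-0.16,"rx":0,"ry":0,"rz":0},
    {"fingers":1,"tx":0,"ty":-0.018,"tz":-0.2,"rx":0,"ry":0,"rz":0},
  ],
)

```text
time: 20.1
ee_pos: [586.7, 293.5, 240.5]
ee_rot: [-180.0, -0.1, 92.0]
force: [0.6, 0.3, -1.9]
width: 0.316
```

```bash
python3 -c "
from h import *
plan([642,-72,230],97)"
```

```text
now [586.7 293.5 240.5] [-1.7999e+02 -9.0000e-02  9.1970e+01] t 20.1 w 0.316 F [ 0.6  0.3 -1.9]
t [-0.459   0.0533  0.0124] r [-0.    -0.002 -0.112] dist 369.8
```

move_arm(
  rows=[
    {"fingers":1,"tx":-0.05,"ty":0.006,"tz":0,"rx":0,"ry":-0.002,"rz":-0.015},
    {"fingers":1,"tx":-0.11,"ty":0.013,"tz":0,"rx":0,"ry":-0.002,"rz":-0.03},
    {"fingers":1,"tx":-0.17,"ty":0.02,"tz":0,"rx":0,"ry":-0.002,"rz":-0.045},
    {"fingers":1,"tx":-0.23,"ty":0.027,"tz":0,"rx":0,"ry":-0.002,"rz":-0.06},
    {"fingers":1,"tx":-0.29,"ty":0.034,"tz":0,"rx":0,"ry":-0.002,"rz":-0.08},
    {"fingers":1,"tx":-0.35,"ty":0.041,"tz":0,"rx":0,"ry":-0.002,"rz":-0.1},
    {"fingers":1,"tx":-0.41,"ty":0.048,"tz":0,"rx":0,"ry":-0.002,"rz":-0.112},
    {"fingers":1,"tx":-0.45,"ty":0.0525,"tz":0.01,"rx":0,"ry":-0.002,"rz":-0.112},
  ],
)

```text
time: 20.9
ee_pos: [642.3, -68.1, 233.6]
ee_rot: [179.7, 0.1, 96.9]
force: [-0.0, 1.1, -0.1]
width: 0.316
```

```bash
python3 -c "
from h import *
plan([642,-72,160],97)"
```

```text
now [642.3 -68.1 233.6] [1.797e+02 1.400e-01 9.690e+01] t 20.9 w 0.316 F [-0.   1.1 -0.1]
t [-0.0046 -0.0014  0.092 ] r [ 0.007  0.003 -0.002] dist 73.7
```

move_arm(
  rows=[
    {"fingers":1,"tx":-0.0046,"ty":-0.0014,"tz":0.03,"rx":0.007,"ry":0.003,"rz":0},
    {"fingers":1,"tx":-0.0046,"ty":-0.0014,"tz":0.07,"rx":0.007,"ry":0.003,"rz":0},
    {"fingers":1,"tx":-0.0046,"ty":-0.0014,"tz":0.092,"rx":0.007,"ry":0.003,"rz":0},
    {"fingers":1,"tx":-0.0046,"ty":-0.0014,"tz":0.092,"rx":0.007,"ry":0.003,"rz":0},
  ],
)

```text
time: 21.3
ee_pos: [640.0, -71.2, 156.4]
ee_rot: [-179.7, -0.1, 96.9]
force: [-0.3, 0.7, -1.8]
width: 0.314
```

```bash
python3 -c "
from h import *
f=save('wrist','w15');crop(f,'w15c',150,60,410,260,3)
plan([642,-72,83],97)"
```

```text
now [641.4 -71.4 158.9] [-1.7989e+02 -4.0000e-02  9.6930e+01] t 21.35 w 0.317 F [-0.1 -0.4  0.1]
t [-0.001   0.0009  0.0949] r [-0.003 -0.001 -0.002] dist 75.9
```

View pics/w15c.png

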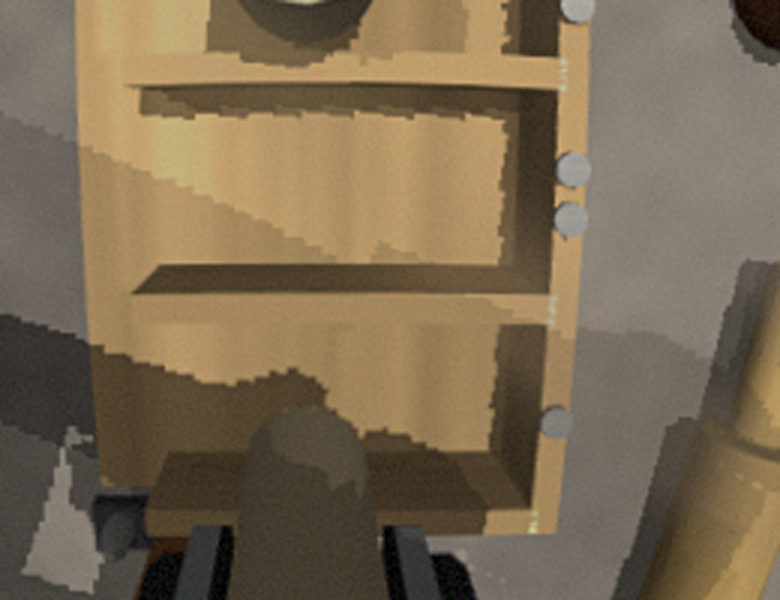

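move_arm(
  rows=[
    {"fingers":1,"tx":-0.0008,"ty":0,"tz":0.04,"rx":-0.003,"ry":0,"rz":-0.002},
    {"fingers":1,"tx":-0.0008,"ty":0,"tz":0.075,"rx":-0.003,"ry":0,"rz":-0.002},
    {"fingers":1,"tx":-0.0008,"ty":0,"tz":0.094,"rx":-0.003,"ry":0,"rz":-0.002},
    {"fingers":1,"tx":-0.0008,"ty":0,"tz":0.097,"rx":-0.003,"ry":0,"rz":-0.002},
    {"fingers":1,"tx":-0.0008,"ty":0,"tz":0.097,"rx":-0.003,"ry":0,"rz":-0.002},
  ],
)

```text
time: 21.85
ee_pos: [642.2, -72.0, 82.5]
ee_rot: [179.9, 0.0, 97.0]
force: [0.1, 0.6, -1.0]
width: 0.313
```

move_arm(
  rows=[
    {"fingers":1,"tx":0,"ty":0,"tz":0.001,"rx":0,"ry":0,"rz":0},
    {"fingers":1,"tx":0,"ty":0,"tz":0.002,"rx":0,"ry":0,"rz":0},
    {"fingers":1,"tx":0,"ty":0,"tz":0.002,"rx":0,"ry":0,"rz":0},
  ],
)

```text
time: 22.15
ee_pos: [642.9, -72.2, 82.0]
ee_rot: [179.8, 0.0, 97.0]
force: [0.1, -0.4, -0.6]
width: 0.312
```

move_arm(
  rows=[
    {"fingers":1,"tx":0,"ty":0,"tz":0.002,"rx":0,"ry":0,"rz":0},
    {"fingers":1,"tx":0,"ty":0,"tz":0.003,"rx":0,"ry":0,"rz":0},
    {"fingers":1,"tx":0,"ty":0,"tz":0.0035,"rx":0,"ry":0,"rz":0},
    {"fingers":1,"tx":0,"ty":0,"tz":0.0035,"rx":0,"ry":0,"rz":0},
  ],
)

```text
time: 22.55
ee_pos: [642.9, -72.2, 79.5]
ee_rot: [179.8, 0.0, 97.0]
force: [-0.8, 0.4, 1.2]
width: 0.313
```

Contact, so I'll release and rise.

move_arm(
  rows=[
    {"fingers":-1,"tx":0,"ty":0,"tz":0,"rx":0,"ry":0,"rz":0},
    {"fingers":-1,"tx":0,"ty":0,"tz":0,"rx":0,"ry":0,"rz":0},
    {"fingers":-1,"tx":0,"ty":0,"tz":0,"rx":0,"ry":0,"rz":0},
    {"fingers":-1,"tx":0,"ty":0,"tz":0,"rx":0,"ry":0,"rz":0},
    {"fingers":-1,"tx":0,"ty":0,"tz":-0.03,"rx":0,"ry":0,"rz":0},
    {"fingers":-1,"tx":0,"ty":0,"tz":-0.09,"rx":0,"ry":0,"rz":0},
    {"fingers":-1,"tx":0,"ty":0,"tz":-0.15,"rx":0,"ry":0,"rz":0},
    {"fingers":-1,"tx":0,"ty":0,"tz":-0.2,"rx":0,"ry":0,"rz":0},
  ],
)

```text
time: 23.35
ee_pos: [642.7, -72.2, 242.5]
ee_rot: [179.7, 0.1, 97.0]
force: [0.0, -0.4, -0.2]
width: 1.001
```

```bash
python3 -c "
from h import *
f=save('side','s16');crop(f,'s16c',200,130,400,280,4)
f=save('wrist','w16')
plan([510,-312,230],14)"
```

```text
now [645.8 -73.1 248.1] [179.04   0.37  97.04] t 23.45 w 1.003 F [0.5 0.4 0.7]
t [-0.2754 -0.2055  0.0209] r [ 0.023 -0.009  1.845] dist 275.4
```

View pics/s16c.png

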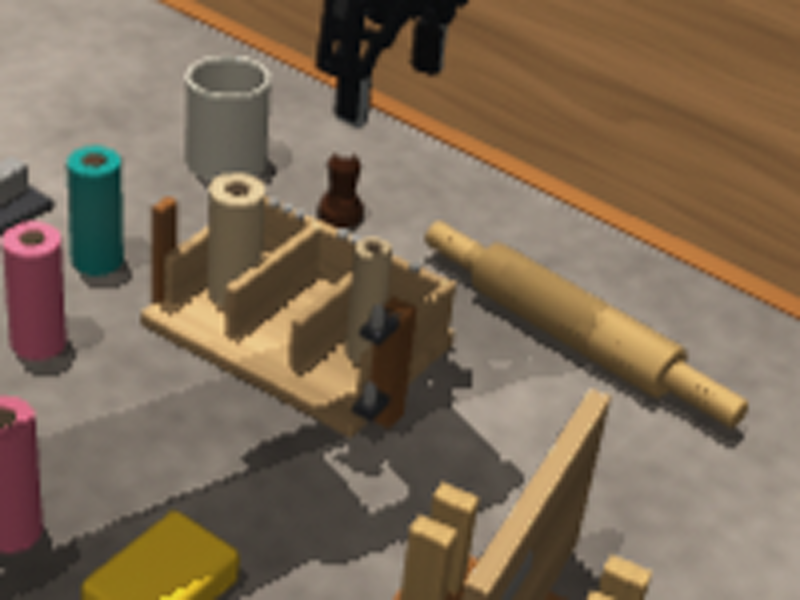

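View pics/w16.png

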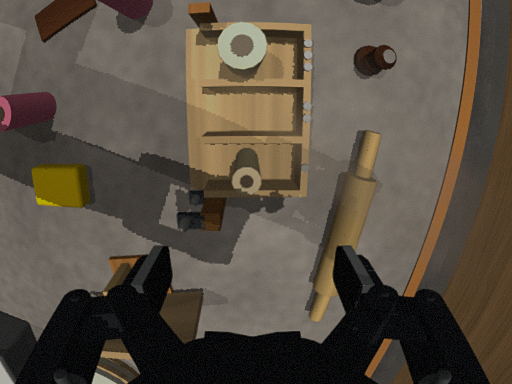

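Both props stand upright in their bays: thick in bay 3, thin in bay 1. The brackets and pintles are visible at about (190,197) and (190,220), so I'll zoom in on them.

```bash
python3 -c "
from h import *
f=load('w16'); crop(f,'w16c',165,180,245,240,10)
print(fproj(f,[587.1,-125.2,121]),fproj(f,[587.1,-125.2,101]),fproj(f,[587.1,-125.2,31]),fproj(f,[587.1,-125.2,51]))
g=load('t11'); 
F=foc(g);E=g['extrinsics']
for z in(121,101,31):
  q=E[:3,:3].T@(np.array([587.1,-125.2,z])-E[:3,3]); print(z,g['cx']+F*q[0]/q[2],g['cy']+F*q[1]/q[2])
g=save('top','t17');crop(g,'t17c',280,160,320,190,16)
g=load('s16')
F=foc(g);E=g['extrinsics']
for z in(121,101,51,31):
  q=E[:3,:3].T@(np.array([587.1,-125.2,z])-E[:3,3]); print('side',z,g['cx']+F*q[0]/q[2],g['cy']+F*q[1]/q[2])
crop(g,'s16d',275,190,325,240,12)
"
```

```text
[183.80819482 230.43678189] [187.49721069 221.8313068 ] [197.74896435 198.31946028] [195.17681801 204.1643685 ]
121 300.01870395909253 176.54990578997388
101 299.4576619107591 177.9772119815128
31 297.631339141952 182.6234266518928
side 121 295.28777647251275 205.35871168954935
side 101 294.67523587910034 211.0768349080537
side 51 293.20275771069106 224.82255510043447
side 31 292.6361643802752 230.11175635981803
```

View pics/w16c.png

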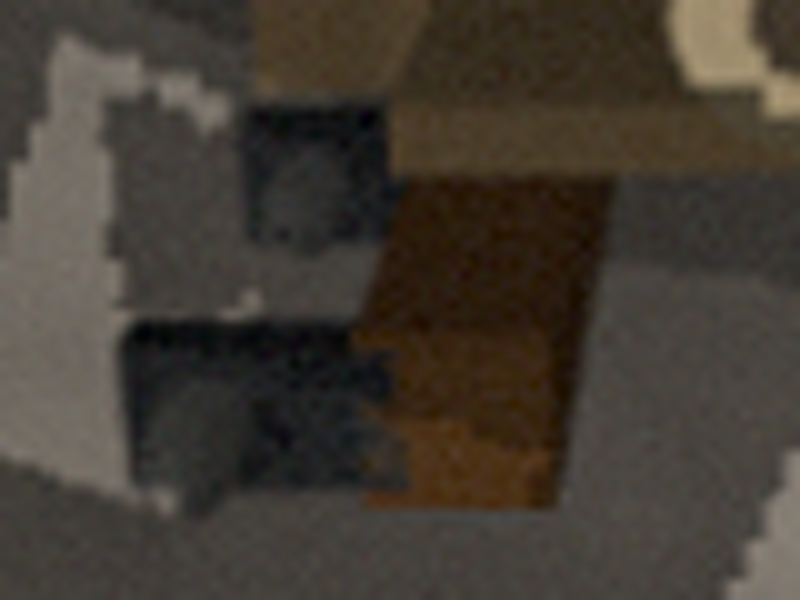

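View pics/t17c.png

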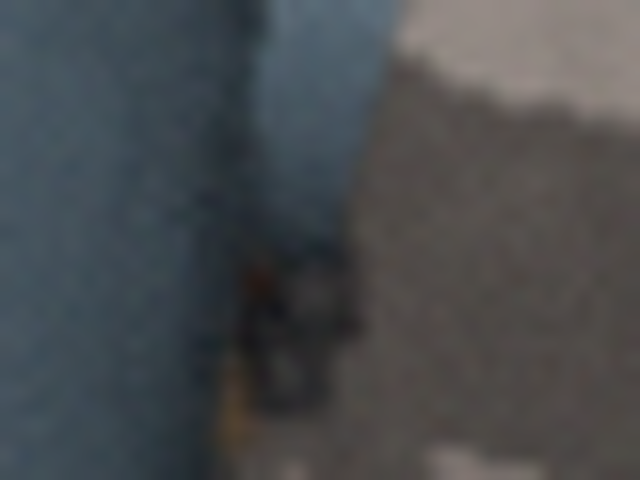

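View pics/s16d.png

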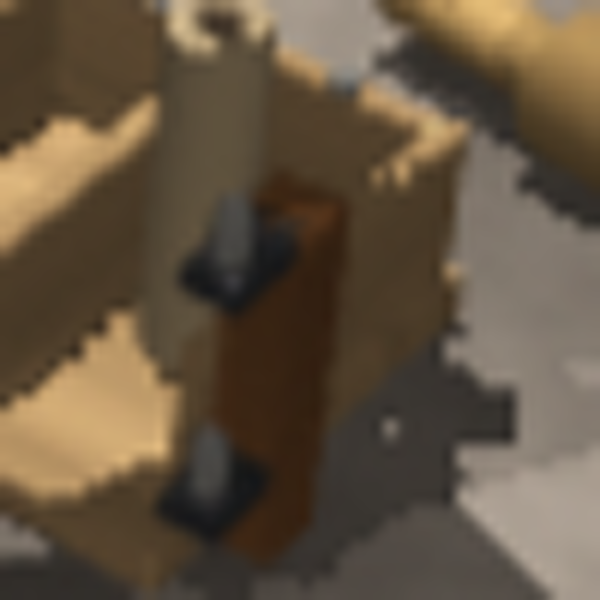

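```bash
cat > gate.py <<'E'
from h import *
def gate(f,h,xr=(350,650),yr=(-430,-220),lo=-5):
    P=cloud(f); z=P[...,2]
    m=((z>h+lo)&(z<h+8)&(P[...,0]>xr[0])&(P[...,0]<xr[1])&(P[...,1]>yr[0])&(P[...,1]<yr[1])).astype(np.uint8)
    m=cv2.morphologyEx(m,cv2.MORPH_CLOSE,np.ones((3,3)))
    n,l,s,c=cv2.connectedComponentsWithStats(m); i=1+np.argmax(s[1:,4]); m=(l==i)
    v,u=np.nonzero(m); q=np.array([ray(f,a,b,h)[:2] for a,b in zip(u,v)],np.float32)
    d=cv2.fitLine(q,cv2.DIST_L2,0,.01,.01).ravel(); r=cv2.minAreaRect(q)
    t=(q-d[2:])@d[:2]; mid=d[2:]+d[:2]*(t.max()+t.min())/2
    print('n',len(q),'h med',np.median(z[m]).round(1),'dir',np.degrees(np.arctan2(d[1],d[0])).round(2),'mid',mid.round(1),'len',(t.max()-t.min()).round(1),'rect',np.round(r[0],1),np.round(r[1],1),r[2])
if __name__=='__main__':
    for t in('top0','t2','t11'): gate(load(t),140)
E
python3 gate.py; python3 -c "
from h import *
f=load('top0');crop(f,'gt',325,160,390,250,8)"
```

```text
n 326 h med 140.2 dir 14.06 mid [ 510.9 -313.6] len 187.4 rect [ 510.8 -313.1] [187.4  15.1] 13.948901176452637
n 337 h med 140.2 dir 14.02 mid [ 510.8 -313.4] len 187.4 rect [ 510.7 -312.7] [187.4  16. ] 13.948901176452637
n 332 h med 140.1 dir 13.97 mid [ 510.9 -313.5] len 187.4 rect [ 510.8 -313.1] [187.4  15. ] 13.948905944824219
```

View pics/gt.png

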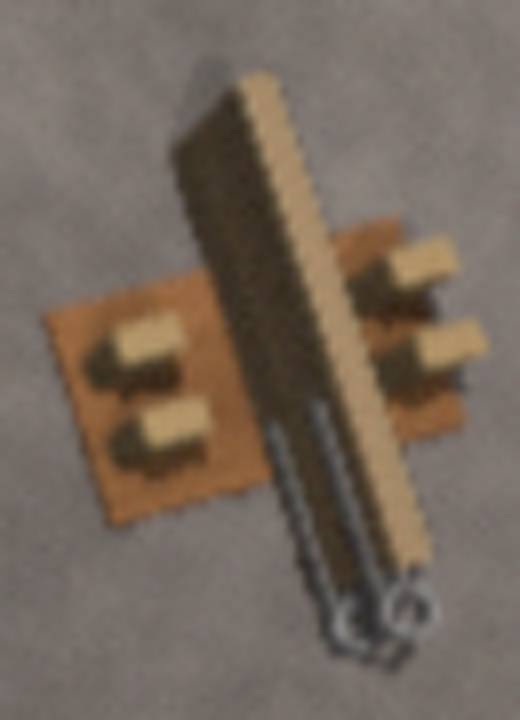

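```bash
python3 -c "
from h import *
plan([580,-190,240],57)"
```

```text
now [644.2 -72.7 244.1] [179.36   0.23  97.04] t 23.5 w 1.002 F [-0.4 -0.7 -0.7]
t [-0.1357 -0.0977  0.0045] r [ 0.016 -0.     0.89 ] dist 133.8
```

move_arm(
  rows=[
    {"fingers":-1,"tx":-0.1357,"ty":-0.0977,"tz":0.0045,"rx":0.016,"ry":0,"rz":0.89},
    {"fingers":-1,"tx":-0.1357,"ty":-0.0977,"tz":0.0045,"rx":0.016,"ry":0,"rz":0.89},
    {"fingers":-1,"tx":-0.1357,"ty":-0.0977,"tz":0.0045,"rx":0.016,"ry":0,"rz":0.89},
    {"fingers":-1,"tx":-0.1357,"ty":-0.0977,"tz":0.0045,"rx":0.016,"ry":0,"rz":0.89},
    {"fingers":-1,"tx":-0.1357,"ty":-0.0977,"tz":0.0045,"rx":0.016,"ry":0,"rz":0.89},
    {"fingers":-1,"tx":-0.1357,"ty":-0.0977,"tz":0.0045,"rx":0.016,"ry":0,"rz":0.89},
  ],
)

```text
time: 24.1
ee_pos: [579.1, -190.0, 238.1]
ee_rot: [-179.8, 0.0, 57.0]
force: [0.2, 0.1, 0.9]
width: 0.995
```

```bash
python3 -c "
from h import *
plan([510.2,-313.5,220],14)"
```

```text
now [ 579.1 -190.   238.1] [-1.798e+02  1.000e-02  5.697e+01] t 24.1 w 0.995 F [0.2 0.1 0.9]
t [-0.1764  0.0121  0.0226] r [-0.004  0.002  0.955] dist 142.6
```

move_arm(
  rows=[
    {"fingers":-1,"tx":-0.1764,"ty":0.0121,"tz":0.0226,"rx":-0.004,"ry":0.002,"rz":0.955},
    {"fingers":-1,"tx":-0.1764,"ty":0.0121,"tz":0.0226,"rx":-0.004,"ry":0.002,"rz":0.955},
    {"fingers":-1,"tx":-0.1764,"ty":0.0121,"tz":0.0226,"rx":-0.004,"ry":0.002,"rz":0.955},
    {"fingers":-1,"tx":-0.1764,"ty":0.0121,"tz":0.0226,"rx":-0.004,"ry":0.002,"rz":0.955},
    {"fingers":-1,"tx":-0.1764,"ty":0.0121,"tz":0.0226,"rx":-0.004,"ry":0.002,"rz":0.955},
    {"fingers":-1,"tx":-0.1764,"ty":0.0121,"tz":0.0226,"rx":-0.004,"ry":0.002,"rz":0.955},
    {"fingers":-1,"tx":-0.1764,"ty":0.0121,"tz":0.0226,"rx":-0.004,"ry":0.002,"rz":0.955},
  ],
)

```text
time: 24.8
ee_pos: [510.1, -313.0, 219.2]
ee_rot: [-179.9, 0.0, 14.3]
force: [-0.2, 0.2, -0.8]
width: 1.001
```

```bash
python3 -c "
from h import *
f=save('wrist','w18'); crop(f,'w18c',120,100,400,330,2)
a=np.radians(14)
c=np.array([510.9,-313.4])
print(fproj(f,[*c,140]),fproj(f,[*(c+94*np.array([np.cos(a),np.sin(a)])),140]))
plan([510.2,-313.5,120],14)"
```

```text
[253.5186572  205.61181872] [254.29146836  74.54925753]
now [ 510.3 -313.   219.4] [-1.7995e+02  3.0000e-02  1.4230e+01] t 24.85 w 1.003 F [-0.1  1.1  0.2]
t [-0.0002  0.0007  0.1242] r [-0.001  0.001  0.005] dist 99.4
```

View pics/w18.png

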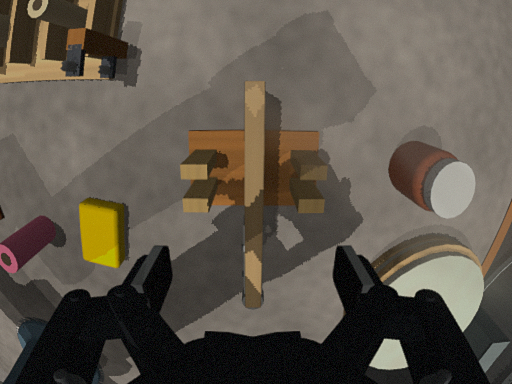

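```bash
python3 -c "
from h import *
f=load('w18'); crop(f,'w18d',220,270,290,330,10)
e=np.array([np.cos(np.radians(14)),np.sin(np.radians(14))])
for u,v in [(255,81),(253,303),(253,308)]:
  p=fray(f,u,v,140); print(p, (p[:2]-[510.9,-313.4])@e)
"
```

```text
[ 597.90584846 -292.22221609  140.        ] 89.54477255193882
[ 421.30871041 -335.9067124   140.        ] -92.37491193197124
[ 415.53225588 -337.38504692  140.        ] -98.33742255801417
```

View pics/w18d.png

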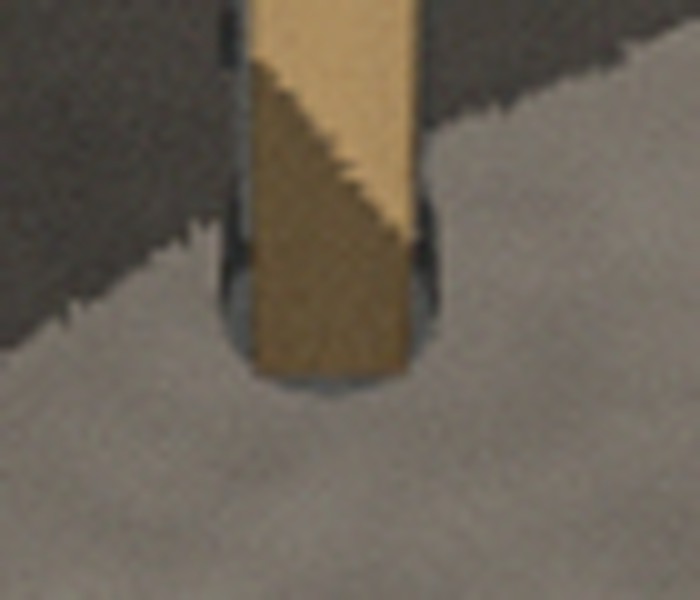

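The wrist view puts the gate's middle about 4 mm nearer than the top view does. The contacts at the gauge suggest the top camera reads about 2 mm high in x, so I'll grip at (508.8,−314) and check the held gate against the caddy in a single picture later.

```bash
python3 -c "
from h import *
plan([508.8,-314,120],14)"
```

```text
now [ 510.3 -313.   219.4] [-1.7995e+02  3.0000e-02  1.4230e+01] t 24.85 w 1.003 F [-0.1  1.1  0.2]
t [-0.002   0.0009  0.1242] r [-0.001  0.001  0.005] dist 99.4
```

move_arm(
  rows=[
    {"fingers":-1,"tx":-0.002,"ty":0.0009,"tz":0.04,"rx":0,"ry":0,"rz":0.005},
    {"fingers":-1,"tx":-0.002,"ty":0.0009,"tz":0.08,"rx":0,"ry":0,"rz":0.005},
    {"fingers":-1,"tx":-0.002,"ty":0.0009,"tz":0.115,"rx":0,"ry":0,"rz":0.005},
    {"fingers":-1,"tx":-0.002,"ty":0.0009,"tz":0.1242,"rx":0,"ry":0,"rz":0.005},
    {"fingers":-1,"tx":-0.002,"ty":0.0009,"tz":0.1242,"rx":0,"ry":0,"rz":0.005},
    {"fingers":-1,"tx":-0.002,"ty":0.0009,"tz":0.1242,"rx":0,"ry":0,"rz":0.005},
  ],
)

```text
time: 25.45
ee_pos: [509.7, -314.6, 121.6]
ee_rot: [179.9, -0.0, 14.1]
force: [-0.6, -0.3, 0.3]
width: 1.001
```

```bash
python3 -c "
from h import *
plan([508.8,-314,120],14)"
```

```text
now [ 509.7 -314.6  121.6] [ 1.7993e+02 -4.0000e-02  1.4080e+01] t 25.45 w 1.001 F [-0.6 -0.3  0.3]
t [-0.0009 -0.001   0.002 ] r [ 0.002 -0.001  0.002] dist 1.9
```

move_arm(
  rows=[
    {"fingers":0.3,"tx":0,"ty":0,"tz":0,"rx":0,"ry":0,"rz":0},
    {"fingers":0.3,"tx":0,"ty":0,"tz":0,"rx":0,"ry":0,"rz":0},
    {"fingers":0.3,"tx":0,"ty":0,"tz":0,"rx":0,"ry":0,"rz":0},
    {"fingers":0.3,"tx":0,"ty":0,"tz":0,"rx":0,"ry":0,"rz":0},
    {"fingers":0.3,"tx":0,"ty":0,"tz":0,"rx":0,"ry":0,"rz":0},
    {"fingers":0.3,"tx":0,"ty":0,"tz":0,"rx":0,"ry":0,"rz":0},
  ],
)

```text
time: 26.05
ee_pos: [509.7, -314.6, 121.6]
ee_rot: [179.9, -0.0, 14.1]
force: [0.1, 0.5, 0.4]
width: 0.35
```

move_arm(
  rows=[
    {"fingers":1,"tx":-0.001,"ty":0,"tz":0.002,"rx":0,"ry":0,"rz":0},
    {"fingers":1,"tx":-0.001,"ty":0,"tz":0.002,"rx":0,"ry":0,"rz":0},
    {"fingers":1,"tx":-0.001,"ty":0,"tz":0.002,"rx":0,"ry":0,"rz":0},
    {"fingers":1,"tx":-0.001,"ty":0,"tz":0.002,"rx":0,"ry":0,"rz":0},
    {"fingers":1,"tx":-0.001,"ty":0,"tz":0.002,"rx":0,"ry":0,"rz":0},
    {"fingers":1,"tx":-0.001,"ty":0,"tz":0.002,"rx":0,"ry":0,"rz":0},
  ],
)

```text
time: 26.65
ee_pos: [508.9, -314.8, 119.9]
ee_rot: [179.9, -0.0, 14.1]
force: [-0.0, -0.2, -0.4]
width: 0.154
```

```bash
python3 -c "
from h import *
f=save('wrist','w19'); p=fray(f,255,81,140); s=ctrl.sense(); print(s['ee_pos'],s['ee_rot'],s['width'],s['force'],s['wrist_torque'])"
```

```text
[ 508.91941858 -314.75302696  119.94247303] [ 1.79930174e+02 -4.78766365e-02  1.40767547e+01] 0.15164983190901735 [ 0.76547959 -0.58542102 -0.18594774] [-0.06096189 -0.09368404  0.04885547]
```

View pics/w19.png

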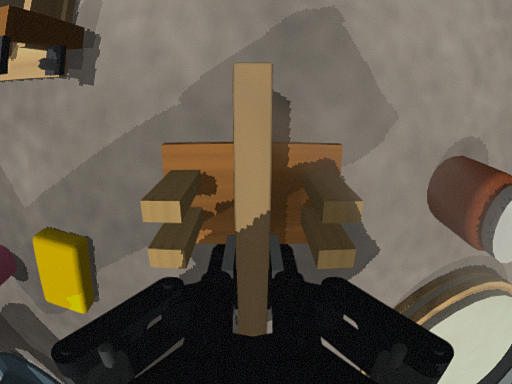

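move_arm(
  rows=[
    {"fingers":1,"tx":0,"ty":0,"tz":-0.015,"rx":0,"ry":0,"rz":0},
    {"fingers":1,"tx":0,"ty":0,"tz":-0.04,"rx":0,"ry":0,"rz":0},
    {"fingers":1,"tx":0,"ty":0,"tz":-0.07,"rx":0,"ry":0,"rz":0},
    {"fingers":1,"tx":0,"ty":0,"tz":-0.1,"rx":0,"ry":0,"rz":0},
    {"fingers":1,"tx":0,"ty":0,"tz":-0.13,"rx":0,"ry":0,"rz":0},
    {"fingers":1,"tx":0,"ty":0,"tz":-0.155,"rx":0,"ry":0,"rz":0},
    {"fingers":1,"tx":0,"ty":0,"tz":-0.16,"rx":0,"ry":0,"rz":0},
    {"fingers":1,"tx":0,"ty":0,"tz":-0.16,"rx":0,"ry":0,"rz":0},
  ],
)

```text
time: 27.5
ee_pos: [508.8, -314.7, 248.5]
ee_rot: [179.9, -0.1, 14.1]
force: [0.4, 0.1, -3.0]
width: 0.154
```

```bash
python3 -c "
from h import *
f=save('wrist','w20'); print(fray(f,253,63,140+fray(f,0,0,0)[2])[:2]); g=save('side','s20'); crop(g,'s20c',240,130,420,300,4)
plan([514,-30,250],57)"
```

```text
[ 611.81954837 -289.37120893]
now [ 508.1 -314.   246.4] [-1.7994e+02  4.0000e-02  1.4080e+01] t 27.6 w 0.152 F [ 0.1 -0.1 -2.7]
t [ 0.0935 -0.3426 -0.0042] r [-0.002  0.    -0.954] dist 284.1
```

View pics/s20c.png

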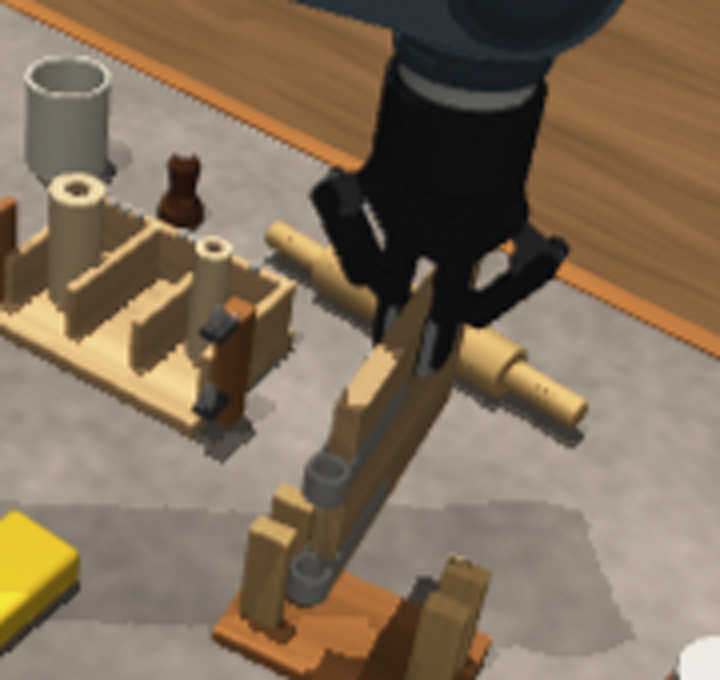

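View pics/w20.png

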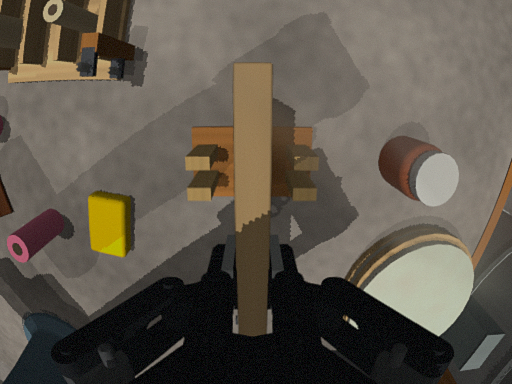

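```bash
python3 -c "
from h import *
f=load('w20'); 
for (u,v) in [(253,63),(236,63),(272,63)]:
  p=fray(f,u,v,266.5); d=p[:2]-[508.4,-314.3]; a=np.radians(14.08); print(p,d@[np.cos(a),np.sin(a)],d@[-np.sin(a),np.cos(a)])
f=load('w19'); p=fray(f,253,63,140); d=p[:2]-[508.9,-314.75]; print(d@[np.cos(a),np.sin(a)])
"
```

```text
[ 598.07367582 -292.07063227  266.5       ] 92.38749064423355 -0.253962614316718
[ 596.65252144 -286.2277875   266.5       ] 92.43045853956555 5.75907893051063
[ 599.77687901 -298.5785539   266.5       ] 92.45630043115642 -6.980715937665838
91.90352682680049
```

```bash
python3 -c "
from h import *
plan([480,-170,250],57)"
```

```text
now [ 508.1 -314.   246.4] [-1.7994e+02  4.0000e-02  1.4080e+01] t 27.6 w 0.152 F [ 0.1 -0.1 -2.7]
t [ 0.0097 -0.1832 -0.0043] r [-0.002  0.    -0.954] dist 146.8
```

move_arm(
  rows=[
    {"fingers":1,"tx":0.001,"ty":-0.023,"tz":-0.004,"rx":0,"ry":0,"rz":-0.12},
    {"fingers":1,"tx":0.0025,"ty":-0.046,"tz":-0.004,"rx":0,"ry":0,"rz":-0.25},
    {"fingers":1,"tx":0.004,"ty":-0.072,"tz":-0.004,"rx":0,"ry":0,"rz":-0.39},
    {"fingers":1,"tx":0.005,"ty":-0.1,"tz":-0.004,"rx":0,"ry":0,"rz":-0.53},
    {"fingers":1,"tx":0.007,"ty":-0.128,"tz":-0.004,"rx":0,"ry":0,"rz":-0.67},
    {"fingers":1,"tx":0.008,"ty":-0.155,"tz":-0.004,"rx":0,"ry":0,"rz":-0.81},
    {"fingers":1,"tx":0.0097,"ty":-0.175,"tz":-0.004,"rx":0,"ry":0,"rz":-0.92},
    {"fingers":1,"tx":0.0097,"ty":-0.183,"tz":-0.004,"rx":0,"ry":0,"rz":-0.954},
  ],
)

```text
time: 28.4
ee_pos: [479.1, -168.5, 248.0]
ee_rot: [-179.7, -0.0, 57.1]
force: [-0.3, -0.3, -2.4]
width: 0.153
```

```bash
python3 -c "
from h import *
plan([510,-27,240],97.1)"
```

```text
now [ 479.1 -168.5  248. ] [-1.7974e+02 -2.0000e-02  5.7150e+01] t 28.4 w 0.153 F [-0.3 -0.3 -2.4]
t [ 0.1696 -0.0635  0.0104] r [-0.005 -0.002 -0.888] dist 145.1
```

move_arm(
  rows=[
    {"fingers":1,"tx":0.021,"ty":-0.008,"tz":0,"rx":-0.005,"ry":-0.002,"rz":-0.11},
    {"fingers":1,"tx":0.045,"ty":-0.017,"tz":0,"rx":-0.005,"ry":-0.002,"rz":-0.24},
    {"fingers":1,"tx":0.07,"ty":-0.026,"tz":0,"rx":-0.005,"ry":-0.002,"rz":-0.37},
    {"fingers":1,"tx":0.095,"ty":-0.036,"tz":0,"rx":-0.005,"ry":-0.002,"rz":-0.5},
    {"fingers":1,"tx":0.12,"ty":-0.045,"tz":0,"rx":-0.005,"ry":-0.002,"rz":-0.63},
    {"fingers":1,"tx":0.145,"ty":-0.055,"tz":0.005,"rx":-0.005,"ry":-0.002,"rz":-0.76},
    {"fingers":1,"tx":0.165,"ty":-0.062,"tz":0.01,"rx":-0.005,"ry":-0.002,"rz":-0.86},
    {"fingers":1,"tx":0.1696,"ty":-0.0635,"tz":0.0104,"rx":-0.005,"ry":-0.002,"rz":-0.888},
  ],
)

```text
time: 29.2
ee_pos: [509.5, -25.9, 238.4]
ee_rot: [-179.8, -0.1, 97.2]
force: [0.4, -0.5, -2.0]
width: 0.154
```

```bash
python3 -c "
from h import *
g=save('side','s21'); crop(g,'s21c',170,110,350,270,4);g=save('top','t21');crop(g,'t21c',200,120,330,250,5)
plan([510,-27,156],97.1)"
```

```text
now [509.8 -27.  239.3] [-1.7991e+02 -3.0000e-02  9.7060e+01] t 29.3 w 0.156 F [ 0.3 -1.  -2.3]
t [-1.000e-04  4.000e-04  1.041e-01] r [-0.002 -0.001 -0.001] dist 83.3
```

View pics/s21c.png

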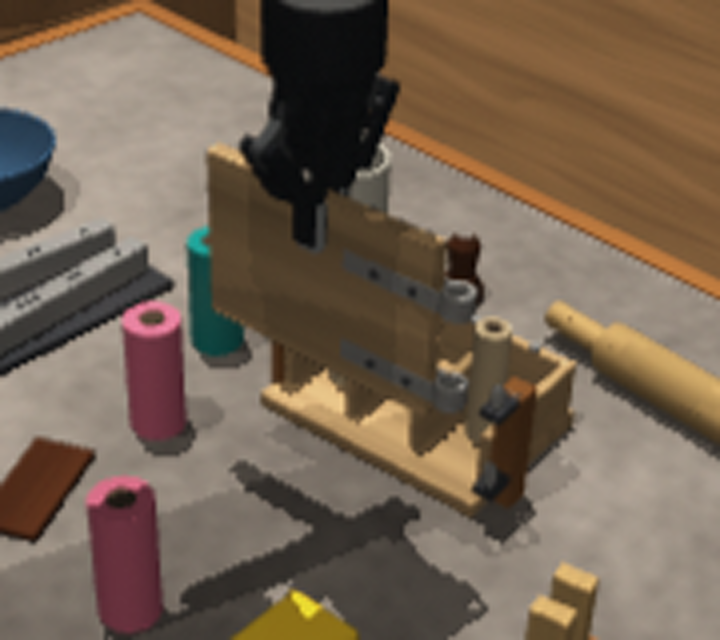

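View pics/t21c.png

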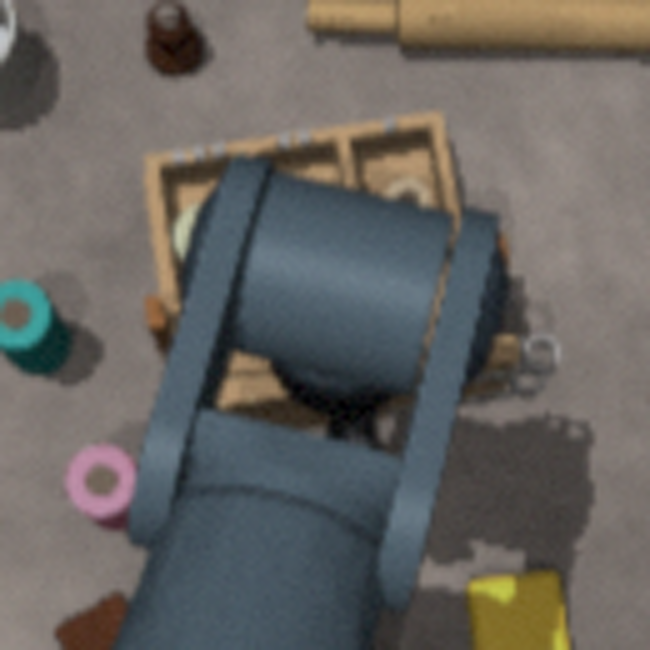

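```bash
python3 -c "
from h import *
g=load('t21'); crop(g,'t21k',295,180,325,200,25)
for u,v in [(308.2,190.4)]: print(ray(g,u,v,232.3))
"
```

```text
[ 523.67334203 -134.82073045  232.3       ]
```

View pics/t21k.png

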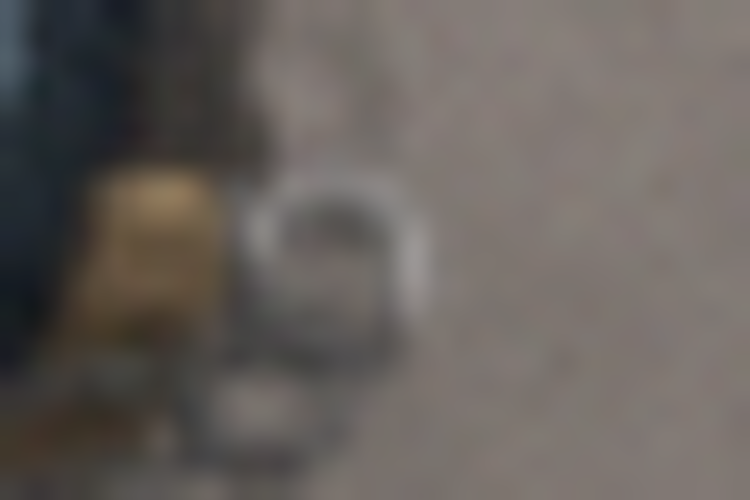

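move_arm(
  rows=[
    {"fingers":1,"tx":0,"ty":0,"tz":0.02,"rx":-0.002,"ry":0,"rz":0},
    {"fingers":1,"tx":0,"ty":0,"tz":0.05,"rx":-0.002,"ry":0,"rz":0},
    {"fingers":1,"tx":0,"ty":0,"tz":0.08,"rx":-0.002,"ry":0,"rz":0},
    {"fingers":1,"tx":0,"ty":0,"tz":0.1,"rx":-0.002,"ry":0,"rz":0},
    {"fingers":1,"tx":0,"ty":0,"tz":0.104,"rx":-0.002,"ry":0,"rz":0},
    {"fingers":1,"tx":0,"ty":0,"tz":0.104,"rx":-0.002,"ry":0,"rz":0},
    {"fingers":1,"tx":0,"ty":0,"tz":0.104,"rx":-0.002,"ry":0,"rz":0},
  ],
)

```text
time: 30.0
ee_pos: [510.4, -27.7, 157.3]
ee_rot: [179.9, 0.0, 97.0]
force: [0.7, -0.7, -2.3]
width: 0.155
```

```bash
python3 -c "
from h import *
g=save('side','s22'); crop(g,'s22c',200,160,340,260,5)
plan([573.3,-17.6,156],97.05)"
```

```text
now [510.5 -27.6 157.5] [1.7987e+02 3.0000e-02 9.7020e+01] t 30.05 w 0.157 F [-0.   0.1 -2.3]
t [0.0028 0.0794 0.002 ] r [ 0.003  0.001 -0.001] dist 63.6
```

View pics/s22c.png

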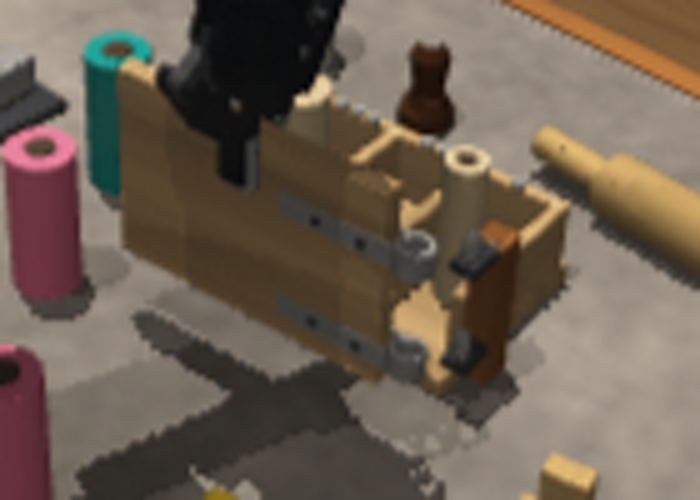

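move_arm(
  rows=[
    {"fingers":1,"tx":0.0007,"ty":0.015,"tz":0.0005,"rx":0.003,"ry":0,"rz":-0.001},
    {"fingers":1,"tx":0.0014,"ty":0.03,"tz":0.0005,"rx":0.003,"ry":0,"rz":-0.001},
    {"fingers":1,"tx":0.0018,"ty":0.045,"tz":0.0005,"rx":0.003,"ry":0,"rz":-0.001},
    {"fingers":1,"tx":0.002,"ty":0.055,"tz":0.0005,"rx":0.003,"ry":0,"rz":-0.001},
    {"fingers":1,"tx":0.002,"ty":0.06,"tz":0.0005,"rx":0.003,"ry":0,"rz":-0.001},
    {"fingers":1,"tx":0.002,"ty":0.06,"tz":0.0005,"rx":0.003,"ry":0,"rz":-0.001},
  ],
)

```text
time: 30.65
ee_pos: [558.4, -20.0, 157.1]
ee_rot: [-180.0, 0.0, 97.1]
force: [-0.1, -0.1, -2.9]
width: 0.158
```

```bash
python3 -c "
from h import *
g=save('side','s23'); crop(g,'s23c',270,180,320,240,12)
plan([573.3,-17.6,156.5],97.05)"
```

```text
now [557.9 -20.  156.9] [-1.7995e+02  2.0000e-02  9.7080e+01] t 30.7 w 0.156 F [-1.1 -0.3 -2.6]
t [0.0006 0.0195 0.0005] r [-0.001  0.001  0.001] dist 15.6
```

View pics/s23c.png

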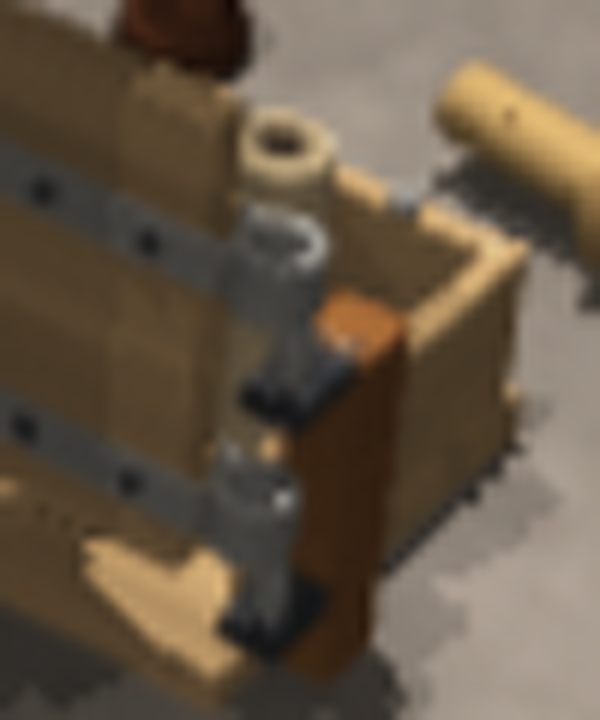

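move_arm(
  rows=[
    {"fingers":1,"tx":0.0003,"ty":0.007,"tz":0.0003,"rx":0,"ry":0,"rz":0.001},
    {"fingers":1,"tx":0.0006,"ty":0.014,"tz":0.0003,"rx":0,"ry":0,"rz":0.001},
    {"fingers":1,"tx":0.0006,"ty":0.0195,"tz":0.0003,"rx":0,"ry":0,"rz":0.001},
    {"fingers":1,"tx":0.0006,"ty":0.0195,"tz":0.0003,"rx":0,"ry":0,"rz":0.001},
    {"fingers":1,"tx":0.0006,"ty":0.0195,"tz":0.0003,"rx":0,"ry":0,"rz":0.001},
  ],
)

```text
time: 31.2
ee_pos: [573.4, -17.6, 156.6]
ee_rot: [-179.9, 0.0, 97.0]
force: [-0.2, 0.2, -2.3]
width: 0.157
```

```bash
python3 -c "
from h import *
g=save('side','s24'); crop(g,'s24c',270,180,320,240,12)
t=save('top','t24'); crop(t,'t24c',280,155,320,190,16)
plan([573.3,-17.6,156.5],97.05)
F=foc(g);E=g['extrinsics']
s=ctrl.sense();p=s['ee_pos']; a=np.radians(7.05); k=p[:2]+108*np.array([np.sin(a),-np.cos(a)]); print('knuckle xy',k)
for h in(-25,-7,-95,-77):
  q=E[:3,:3].T@(np.array([*k,p[2]+h])-E[:3,3]); u=[g['cx']+F*q[0]/q[2],g['cy']+F*q[1]/q[2]]; print(h,np.round(u,1),'crop',((u[0]-269.5)*12).round(),((u[1]-179.5)*12).round())
"
```

```text
now [573.2 -17.6 156.6] [-1.7994e+02  2.0000e-02  9.7030e+01] t 31.3 w 0.152 F [ 1.2 -0.3 -2.9]
t [-0.      0.0001  0.0001] r [-0.001  0.    -0.   ] dist 0.2
knuckle xy [ 586.44867334 -124.76661865]
-25 [295.3 202.3] crop 310.0 274.0
-7 [295.9 197. ] crop 317.0 210.0
-95 [293.2 222. ] crop 285.0 510.0
-77 [293.8 217.1] crop 291.0 451.0
```

View pics/s24c.png

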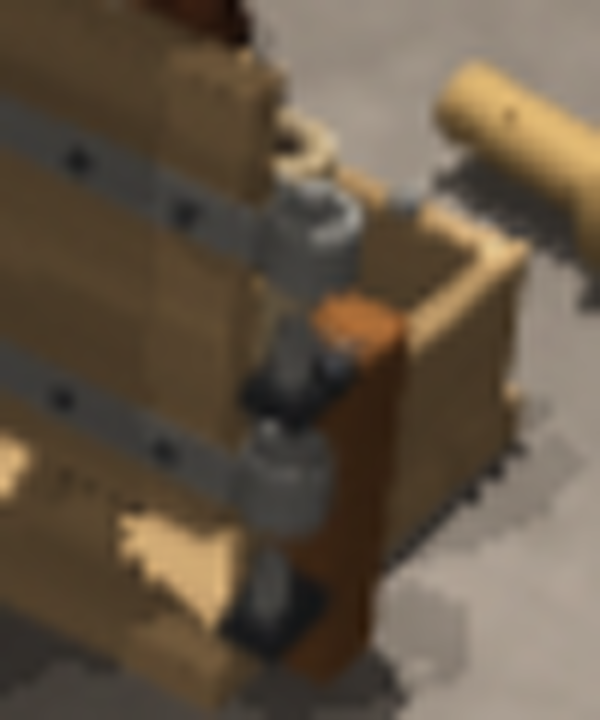

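View pics/t24c.png

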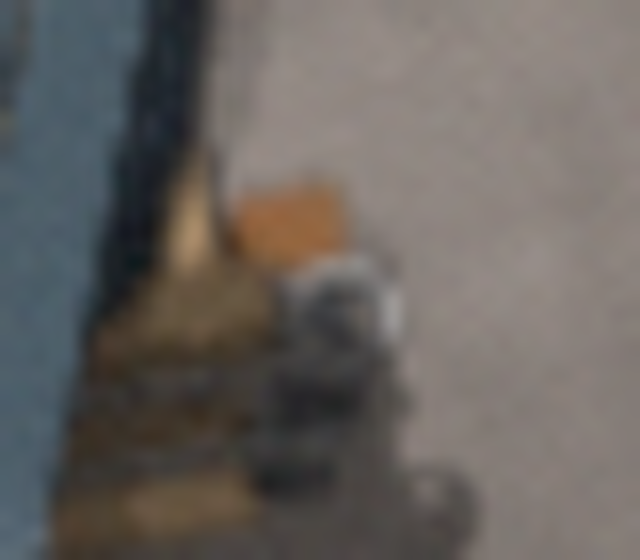

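The knuckles stand above the pins. In the side view the pins, at about (293,350) and (270,590) in the crop, lie about 1.5 mm left of the knuckle axis. I'll shift to suit and lower carefully.

move_arm(
  rows=[
    {"fingers":1,"tx":0.0008,"ty":-0.0018,"tz":0.004,"rx":-0.001,"ry":0,"rz":0},
    {"fingers":1,"tx":0.0008,"ty":-0.0018,"tz":0.009,"rx":-0.001,"ry":0,"rz":0},
    {"fingers":1,"tx":0.0008,"ty":-0.0018,"tz":0.012,"rx":-0.001,"ry":0,"rz":0},
    {"fingers":1,"tx":0.0008,"ty":-0.0018,"tz":0.012,"rx":-0.001,"ry":0,"rz":0},
  ],
)

```text
time: 31.7
ee_pos: [571.2, -17.1, 146.2]
ee_rot: [-179.9, -0.0, 97.0]
force: [0.1, -0.3, -3.6]
width: 0.156
```

```bash
python3 -c "
from h import *
g=save('side','s25'); crop(g,'s25c',270,180,320,240,12)
plan([571.8,-17.1,143],97.05)
"
```

```text
now [571.4 -17.1 146.6] [-1.7994e+02  1.0000e-02  9.7030e+01] t 31.75 w 0.153 F [ 0.7  1.2 -2. ]
t [-0.      0.0005  0.0045] r [-0.001  0.    -0.   ] dist 3.6
```

View pics/s25c.png

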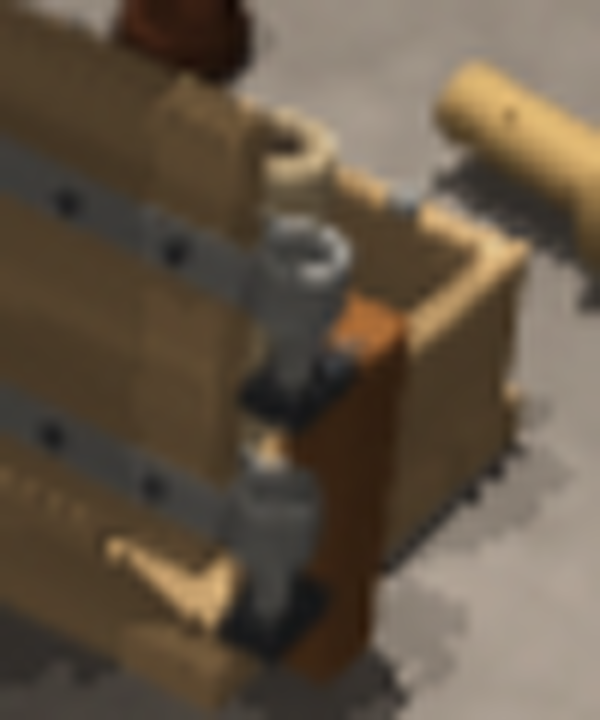

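move_arm(
  rows=[
    {"fingers":1,"tx":0,"ty":0,"tz":0.0025,"rx":0,"ry":0,"rz":0},
    {"fingers":1,"tx":0,"ty":0,"tz":0.004,"rx":0,"ry":0,"rz":0},
    {"fingers":1,"tx":0,"ty":0,"tz":0.005,"rx":0,"ry":0,"rz":0},
  ],
)

```text
time: 32.05
ee_pos: [571.4, -17.1, 142.5]
ee_rot: [-179.9, 0.0, 97.0]
force: [-0.5, -0.3, -2.8]
width: 0.155
```

move_arm(
  rows=[
    {"fingers":1,"tx":0,"ty":0,"tz":0.0025,"rx":0,"ry":0,"rz":0},
    {"fingers":1,"tx":0,"ty":0,"tz":0.004,"rx":0,"ry":0,"rz":0},
    {"fingers":1,"tx":0,"ty":0,"tz":0.004,"rx":0,"ry":0,"rz":0},
  ],
)

```text
time: 32.35
ee_pos: [571.2, -17.1, 138.9]
ee_rot: [-179.9, -0.0, 97.0]
force: [0.2, 0.6, -2.7]
width: 0.152
```

move_arm(
  rows=[
    {"fingers":1,"tx":0,"ty":0,"tz":0.003,"rx":0,"ry":0,"rz":0},
    {"fingers":1,"tx":0,"ty":0,"tz":0.006,"rx":0,"ry":0,"rz":0},
    {"fingers":1,"tx":0,"ty":0,"tz":0.008,"rx":0,"ry":0,"rz":0},
    {"fingers":1,"tx":0,"ty":0,"tz":0.008,"rx":0,"ry":0,"rz":0},
  ],
)

```text
time: 32.75
ee_pos: [570.9, -17.0, 132.1]
ee_rot: [-179.9, -0.0, 97.0]
force: [-1.1, 1.1, -3.5]
width: 0.156
```

move_arm(
  rows=[
    {"fingers":1,"tx":0,"ty":0,"tz":0.003,"rx":0,"ry":0,"rz":0},
    {"fingers":1,"tx":0,"ty":0,"tz":0.005,"rx":0,"ry":0,"rz":0},
    {"fingers":1,"tx":0,"ty":0,"tz":0.006,"rx":0,"ry":0,"rz":0},
  ],
)

```text
time: 33.05
ee_pos: [570.8, -17.0, 127.0]
ee_rot: [-179.8, -0.0, 97.0]
force: [-0.3, -0.7, -2.6]
width: 0.156
```

move_arm(
  rows=[
    {"fingers":1,"tx":0,"ty":0,"tz":0.001,"rx":0,"ry":0,"rz":0},
    {"fingers":1,"tx":0,"ty":0,"tz":0.002,"rx":0,"ry":0,"rz":0},
    {"fingers":1,"tx":0,"ty":0,"tz":0.002,"rx":0,"ry":0,"rz":0},
  ],
)

```text
time: 33.35
ee_pos: [571.0, -17.0, 125.8]
ee_rot: [-179.9, -0.0, 97.0]
force: [-1.1, 1.5, -1.6]
width: 0.157
```

```bash
python3 -c "
from h import *
g=save('side','s26'); crop(g,'s26c',210,150,340,250,6)
plan([571.3,-17.1,125],97.05)
"
```

```text
now [570.9 -17.  125.7] [-1.7986e+02 -2.0000e-02  9.7030e+01] t 33.4 w 0.156 F [-1.2  0.8 -0.6]
t [-0.0002  0.0004  0.0009] r [-0.003 -0.    -0.   ] dist 0.8
```

View pics/s26c.png

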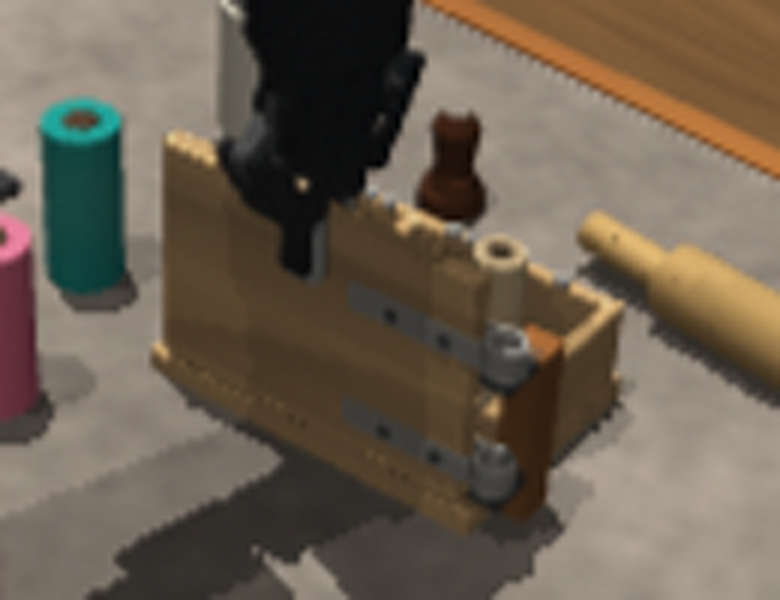

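move_arm(
  rows=[
    {"fingers":1,"tx":0,"ty":0,"tz":0.001,"rx":0,"ry":0,"rz":0},
    {"fingers":1,"tx":0,"ty":0,"tz":0.0015,"rx":0,"ry":0,"rz":0},
    {"fingers":1,"tx":0,"ty":0,"tz":0.0015,"rx":0,"ry":0,"rz":0},
  ],
)

```text
time: 33.7
ee_pos: [571.3, -16.9, 125.3]
ee_rot: [-179.9, -0.0, 97.0]
force: [-2.2, 2.6, 5.2]
width: 0.154
```

move_arm(
  rows=[
    {"fingers":0.4,"tx":0,"ty":0,"tz":0,"rx":0,"ry":0,"rz":0},
    {"fingers":0.4,"tx":0,"ty":0,"tz":0,"rx":0,"ry":0,"rz":0},
    {"fingers":0.4,"tx":0,"ty":0,"tz":0,"rx":0,"ry":0,"rz":0},
    {"fingers":0.4,"tx":0,"ty":0,"tz":0,"rx":0,"ry":0,"rz":0},
  ],
)

```text
time: 34.1
ee_pos: [571.3, -17.0, 125.1]
ee_rot: [-179.9, -0.0, 97.0]
force: [0.4, 0.2, 0.1]
width: 0.295
```

```bash
python3 -c "
from h import *
g=save('side','s27'); crop(g,'s27c',210,150,340,250,6); save('wrist','w27')
plan([571.3,-17.1,225],97.05)
"
```

```text
now [571.3 -17.  125.1] [-1.799e+02 -1.000e-02  9.703e+01] t 34.2 w 0.3 F [-0.1  0.7 -0.1]
t [-1.000e-04 -2.000e-04 -1.248e-01] r [-0.002 -0.    -0.001] dist 99.9
```

View pics/w27.png

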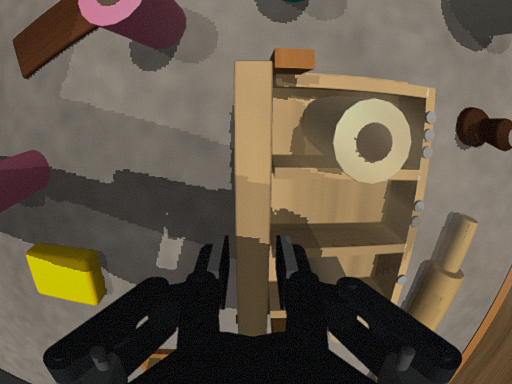

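View pics/s27c.png

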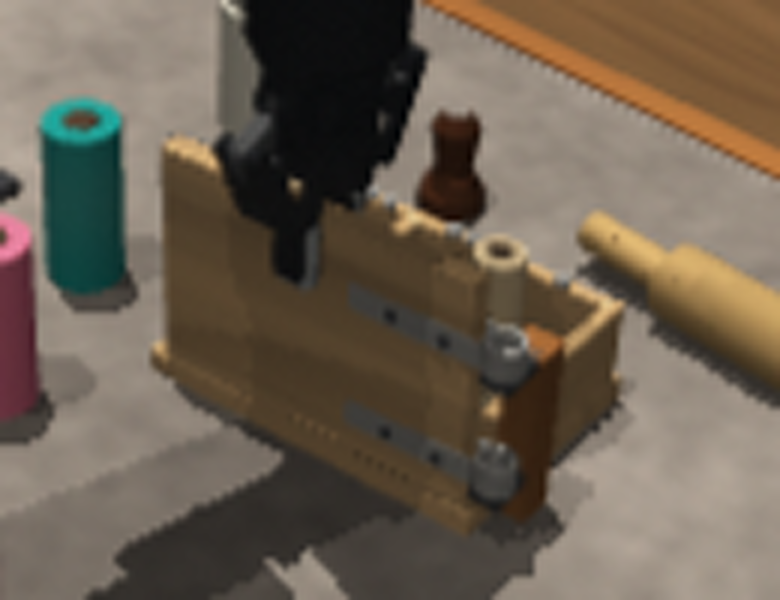

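The gate hangs closed and free between the fingers, so I'll lift the gripper straight out.

move_arm(
  rows=[
    {"fingers":0.4,"tx":0,"ty":0,"tz":-0.02,"rx":0,"ry":0,"rz":0},
    {"fingers":0.4,"tx":0,"ty":0,"tz":-0.05,"rx":0,"ry":0,"rz":0},
    {"fingers":0.4,"tx":0,"ty":0,"tz":-0.09,"rx":0,"ry":0,"rz":0},
    {"fingers":0.4,"tx":0,"ty":0,"tz":-0.14,"rx":0,"ry":0,"rz":0},
    {"fingers":0.4,"tx":0,"ty":0,"tz":-0.19,"rx":0,"ry":0,"rz":0},
    {"fingers":0.4,"tx":0,"ty":0,"tz":-0.22,"rx":0,"ry":0,"rz":0},
  ],
)

```text
time: 34.8
ee_pos: [572.6, -17.2, 306.6]
ee_rot: [179.8, 0.1, 97.0]
force: [0.4, 1.0, 0.8]
width: 0.304
```

move_arm(
  rows=[
    {"fingers":0.4,"tx":0.15,"ty":-0.2,"tz":-0.05,"rx":0,"ry":0,"rz":0},
    {"fingers":0.4,"tx":0.15,"ty":-0.2,"tz":-0.05,"rx":0,"ry":0,"rz":0},
    {"fingers":0.4,"tx":0.15,"ty":-0.2,"tz":-0.05,"rx":0,"ry":0,"rz":0},
    {"fingers":0.4,"tx":0.15,"ty":-0.2,"tz":-0.05,"rx":0,"ry":0,"rz":0},
    {"fingers":0.4,"tx":0.15,"ty":-0.2,"tz":-0.05,"rx":0,"ry":0,"rz":0},
    {"fingers":0.4,"tx":0.15,"ty":-0.2,"tz":-0.05,"rx":0,"ry":0,"rz":0},
  ],
)

```text
time: 35.4
ee_pos: [398.6, 82.9, 347.5]
ee_rot: [179.5, 0.2, 97.1]
force: [0.2, -0.6, 0.0]
width: 0.3
```

```bash
python3 -c "
from h import *; from gate import gate
g=save('side','s28'); crop(g,'s28c',200,130,330,240,6); t=save('top','t28'); crop(t,'t28c',200,110,330,230,6)
s=ctrl.sense(); print(s['time'],s['ee_pos'])
gate(t,146,(530,620),(-125,95))
"
```

```text
35.5 [399.39135899  82.07554834 345.98744445]
n 307 h med 144.2 dir -82.72 mid [573.2 -16.7] len 186.1 rect [573.2 -16.7] [ 14.4 186.1] 7.196340084075928
```

View pics/s28c.png

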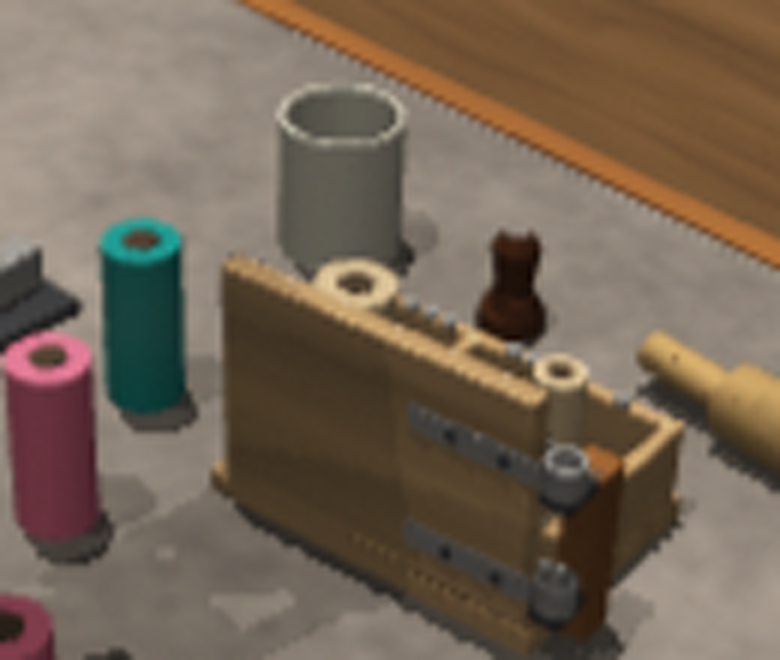

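View pics/t28c.png

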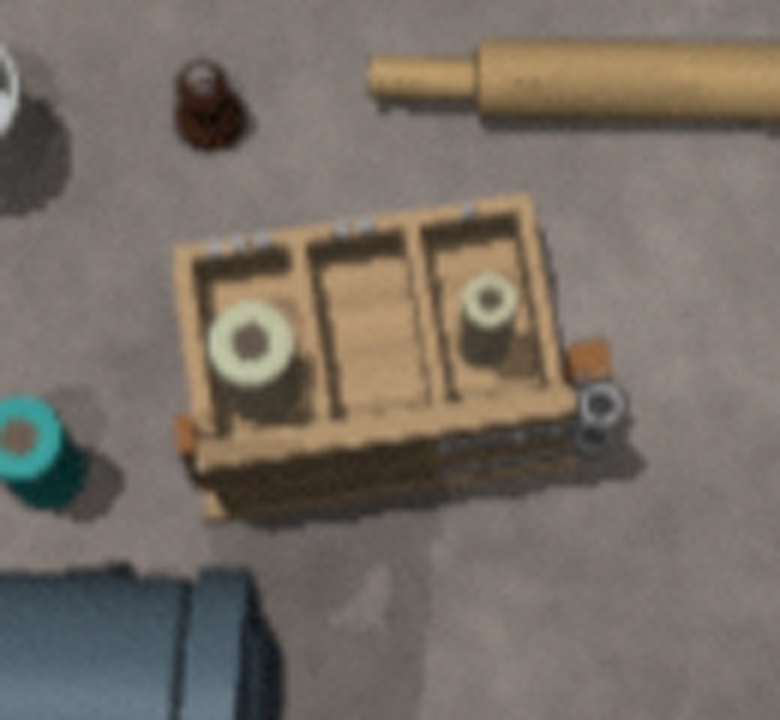

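The gate hangs closed, within 0.2° of the caddy's yaw and about 1.5 mm from the expected middle. Both props stand in their bays and the arm is clear, so I'm handing the job in.

```bash
python3 -c "
from h import *
print(ctrl.job_done())
"
```

```text
the job is handed in; nothing more can be done
None
```

I gauged the two props that were on the table, stood each in its bay and hung the gate closed, then handed the job in at about 35.5 s of the 210 s. No verdict was reported. The middle prop was absent.

- **Gauging:** the thick prop wedged beside the three-stud mark at about 6.5 N. The thin prop wedged beside the one-stud mark at 5 to 7 N. I watched the gauge for a knock and saw no shift in the top view before the thin prop went in.
- **Bays:** the thick prop stands in the three-stud bay and the thin prop in the one-stud bay. Both looked upright in the last pictures.
- **Gate:** both knuckles went down on their pintles without resistance until they seated. In the final top view the gate is parallel to the caddy's front within about 0.2°. Its middle is about 1.5 mm from the expected closed position.
- **Clear of the scene:** the arm had been lifted well clear. The bystanders and look-alikes in the last pictures looked unmoved, but I did not measure them.

One disagreement: the top and wrist cameras differed by 3 to 4 mm in x. I allowed for this when gripping the gate, and corrected the gate's position above the pintles using the side view.

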